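# Hang the cutlery boxes on the kitchen rail

### The arm

A 6-joint arm with a two-finger parallel gripper is mounted at the origin on the work surface. World frame = base frame: x ahead of the robot, y to its left, z up, the work surface at z = 0. Lengths are in mm, angles in rad, forces in N, time in s.
With the tool pointing down it reaches from about 325 to 750 mm from the base axis. Payload 7.6 kg.
Tool frame: the origin (TCP) lies between the finger pads; the fingertips stand robot.tips_ahead ahead of it and the grasp point (between the pads) lies 8 mm behind it (robot.tips_ahead is the distance from the TCP to the fingertips, in mm); z points along the fingers, y is the line along which they close (so a half turn about z gives the same grasp; the last joint's range is limited). The gripper opens to 85 mm and grips with 20 to 120 N. Pads are 22 mm wide; open, the fingers measure 114 mm over their backs; the gripper's body (76 mm by 85 mm) begins 54 mm behind the grasp point. The pads swing forward as they close: fully open they stand 13 mm farther back than shut.
Start: joints at [-1.364, 0.052, 1.401, -0, 1.689, -0.07], TCP at [143.495, -505.028, 242.323] pointing down, gripper open.
Joint ranges: [-2.9, 2.9], [-0.91, 2.17], [0.12, 2.37], [-1.06, 4.2], [0.26, 2.73], [-2.93, 2.93]. Speed limits (rad/s): [2.57, 2.57, 3.01, 3.14, 3.14, 3.14].

### API

Orientations are given as a unit quaternion [x, y, z, w].
In Python, from station import robot gives the robot as it stands.
- The arm moves only by the tool apply_moves, never from a script. Its argument "moves" is a list of rows, each a list of 3 entries, a list of its own where there are three numbers: the shift along the tool's x, y, z in mm, then the turn, a rotation vector about the tool's x, y, z in rad, then the finger opening in mm, from 0 to 85.4. A call has 1 to 8 rows; each row is the pose to reach, as a shift and turn from the pose commanded when the call began, along the tool's axes at that moment; what a row does not reach only later rows make up. A row lasts 1/8 s, in which the tool goes at most 62.5 mm and 10.7 degrees, less where a joint would pass 70% of its speed; a pose out of reach is approached as far as the arm can. A call with a gripper value outside its range is refused whole. The fingers move at their own pace and stop on an object; the grip force is fixed at half the most. Time passes only in rows, so rows that repeat a pose let the fingers close. It gives the time, the measured TCP pose, the force, the opening and the grip force at its end, in the units of the state.
- robot.state(): the state, without advancing time (a new reading comes with each control period).
- robot.grab_frame(name): name is "scene" or "side" or "wrist"; returns the picture (400x640x3 uint8, red, green, blue); there is no depth.
- robot.get_calibration(name): a dict with "fov_y" (degrees; the focal length in pixels is half the picture's height over the tangent of half this angle, whatever the lens; pixels are square), "cx", "cy" (the principal point, pixels), "T" (4x4, takes a point from camera to world coordinates). Camera axes: x right, y down, z forward; pixel columns grow to the right and rows downward; lengths in mm; the calibration is good to about 2 mm. A picture is of the moment at which its call begins: read the wrist's pose just before it. get_calibration takes no time and is no camera call; for the wrist camera it gives the pose at the moment of the call.
- robot.finish_job(): hands the job in; it is judged then, once.
Trained networks look in the newest picture that a camera, given by its name, has taken for a name from the list of things; names that differ only in an ending like _2 or _b are one class to them, and where a whole thing is asked for, a point or a joint stands for the part that bears it (a point fixed in the world has none). Each returns a list of dicts, best first, with "conf" (0 to 1); they miss things now and then, are a little off and sometimes report something else, mostly with a low value. They report only what shows in the picture. A call takes as long as a camera call. They do not tell look-alikes from the thing itself.
- robot.find_in(label, camera): "box" ([centre column, centre row, width, height] in pixels, round what is visible of it).
- robot.masks_of(label, camera): "pixels" (400x640 bool, what is visible of it) and "box" ([centre column, centre row, width, height] in pixels, round what is visible of it).
The state is a dict: "time": time; "qpos": joint angles; "dq": joint speeds; "joint_torque": joint torques, N m; "tool_pos": TCP position; "orientation": TCP orientation; "wrist_force": force on the tool from outside, world axes, zero at the start; "ft_torque": the same for the moment, N m; "finger_gap": finger opening in mm; "grasp_force": force on a finger pad.
Only numpy, scipy, OpenCV 4.12 (cv2) and the standard library are available. Lean on these libraries where they do the work, as an engineer would, in place of code of your own. Each camera call takes 0.05 s, during which the arm holds its last target. There are 200 camera calls.

### The job

Get the bamboo cutlery boxes off the counter and onto the rail of the chrome rack. First lift the two tall glass storage jars out of the way in front of the rack and stand them upright on the wooden tray; then hook every box onto the rail at its open end, where no shelf is above it, and slide it along under the shelf, so that the boxes end up hanging in a row, in any order, the first right up against the red stop ring and each next one right up against its neighbour. Don't shift the stop ring or disturb the other things on the counter, and don't tip a jar over.

Things in the scene. Friction and masses are not known exactly. Their poses are not given: they have to be found in the camera images.
- rack: Fixed chrome rack on the counter; place and yaw vary. Origin on the counter under the rail's middle, y along the rail towards its shelf end (robot's left), -x faces the robot. A 10 mm round rail, axis 245 mm above the counter, runs from y = -235 to 235 mm, held only at its ends by arms from posts at x = 55 mm; the space before, between and below is open, feet at y = -240, -50, 240
- rail_mid (a point): middle of the rail's axis; axes as the rack's. 75 mm below the rail and 8 mm nearer the robot runs a parallel 10 mm steady bar, on which the backs of hung boxes lean
- shelf_end (a point): end of the wire shelf over the rail, axes as the rack's: the shelf spans from here 290 mm to +y, 33 mm before to 65 mm behind the rail, underside 20 mm above the rail's axis (wires 6 mm; small spice jars fixed on it reach 90 mm above the axis). A hook on the rail slides along beneath it, but cannot be lifted on or off there
- rail_load (a point): middle of the open part of the rail, on its axis (145 mm to the -y side of rail_mid; open above from y = -235 to -55 mm), where hooks can be put on; axes as the rack's
- ring_face (a point): red rubber stop ring, 28 mm across, 14 mm wide, clamped on the rail near its +y end (place varies by 40 mm; holds about 80 N). The point is on the rail's axis, in the ring's face towards the open end (-y); axes as the rack's. The hook plate of the first box meets this face, box centre then 30 mm from it
- tray: fixed low wooden tray on the counter, outside 270 (its x) x 150 (its y) x 22 mm high, walls 8 mm, floor's top 8 mm above the counter; origin under its centre; place and yaw vary
- box_a: Loose pale bamboo cutlery box (may be absent), about 0.24 kg, open on top: 92 (its x) x 80 (its y) x 95 mm high, walls 9, floor 8 mm; origin under its floor's centre; front is its -x wall, a steel hook plate on its back (+x). Hung up, its floor is about 138 mm above the counter, it leans back on the steady bar by up to 5 degrees and slides freely along the rail
- box_a_hook (a point): point in the hook mouth of box_a (x = 62, y = 0, z = 107 mm in its frame), on the rail's axis within 12 mm when hung. The 60 mm wide plate rises behind the wall (x = 46 to 50 mm), passes over at z = 112 to 116, comes down at x = 70 to 74 to z = 92, with a lip flared to x = 80 at z = 84. Mouth 20 mm wide, open below; raise it 30 mm to clear the rail
- box_a_grip (a point): middle of the top edge of the 9 mm front wall of box_a (x = -41.5, z = 95 mm in its frame): grip here from above, one finger inside; the shelf does not reach over it when hung
- box_b: Loose mid-brown bamboo cutlery box (may be absent), about 0.24 kg, open on top: 92 (its x) x 80 (its y) x 95 mm high, walls 9, floor 8 mm; origin under its floor's centre; front is its -x wall, a steel hook plate on its back (+x). Hung up, its floor is about 138 mm above the counter, it leans back on the steady bar by up to 5 degrees and slides freely along the rail
- box_b_hook (a point): point in the hook mouth of box_b (x = 62, y = 0, z = 107 mm in its frame), on the rail's axis within 12 mm when hung. The 60 mm wide plate rises behind the wall (x = 46 to 50 mm), passes over at z = 112 to 116, comes down at x = 70 to 74 to z = 92, with a lip flared to x = 80 at z = 84. Mouth 20 mm wide, open below; raise it 30 mm to clear the rail
- box_b_grip (a point): middle of the top edge of the 9 mm front wall of box_b (x = -41.5, z = 95 mm in its frame): grip here from above, one finger inside; the shelf does not reach over it when hung
- box_c: Loose dark brown bamboo cutlery box (may be absent), about 0.24 kg, open on top: 92 (its x) x 80 (its y) x 95 mm high, walls 9, floor 8 mm; origin under its floor's centre; front is its -x wall, a steel hook plate on its back (+x). Hung up, its floor is about 138 mm above the counter, it leans back on the steady bar by up to 5 degrees and slides freely along the rail
- box_c_hook (a point): point in the hook mouth of box_c (x = 62, y = 0, z = 107 mm in its frame), on the rail's axis within 12 mm when hung. The 60 mm wide plate rises behind the wall (x = 46 to 50 mm), passes over at z = 112 to 116, comes down at x = 70 to 74 to z = 92, with a lip flared to x = 80 at z = 84. Mouth 20 mm wide, open below; raise it 30 mm to clear the rail
- box_c_grip (a point): middle of the top edge of the 9 mm front wall of box_c (x = -41.5, z = 95 mm in its frame): grip here from above, one finger inside; the shelf does not reach over it when hung
- jar_a: Loose tall closed storage jar, green glass with wooden lid, 0.45 kg: upright cylinder 60 mm across and 200 mm high, origin under its centre. Starts upright before the rack, in the way of boxes hung on the rail
- jar_b: Loose tall closed storage jar, clear glass with white lid, 0.45 kg: upright cylinder 60 mm across and 200 mm high, origin under its centre. Starts upright before the rack, in the way of boxes hung on the rail
- mug: Bystander: loose blue mug, 80 mm across, 90 mm high, handle at its +y; origin under its centre
- soap: Bystander: loose green washing-up bottle, 60 mm across, 170 mm high; origin under its centre
- sponge: Bystander: loose yellow sponge block 70 x 110 x 30 mm; origin under its centre
- bowl: Bystander: loose white bowl, 110 mm across, 50 mm high; origin under its centre
- canister: Bystander: loose steel canister with paper band, 80 mm across, 120 mm high; origin under its centre
- ramekin: Bystander: loose terracotta cup, 70 mm across, 42 mm high, standing under the rack; origin under its centre
There are look-alikes about, which are no part of the job. Leave any black, orange or yellow look-alike of the jar_a alone.

How it is judged (in metres and radians):
On the way, in this order (a step that is already met when the one before it is completed fails the run):
1. the jars stand upright on the tray, before any box hangs on the rail (x of jar_a in the frame of tray between -0.105 and 0.105 m and y of jar_a in the frame of tray between -0.05 and 0.05 m and z of jar_a in the frame of tray between 0.003 and 0.016 m and angle between each of jar_a, jar_b's own z axis and vertical below 0.1 rad and linear speed of each of jar_a, jar_b below 0.03 m/s and x of jar_b in the frame of tray between -0.105 and 0.105 m and y of jar_b in the frame of tray between -0.05 and 0.05 m and z of jar_b in the frame of tray between 0.003 and 0.016 m), for 0.2 s.
2. a box hangs by its hook on the rail (((x of box_a_hook in the frame of rail_mid between -0.014 and 0.014 m and z of box_a_hook in the frame of rail_mid between -0.007 and 0.01 m and y of box_a_hook in the frame of rail_mid between -0.21 and 0.21 m and angle between box_a's own z axis and vertical below 0.2 rad) or (x of box_b_hook in the frame of rail_mid between -0.014 and 0.014 m and z of box_b_hook in the frame of rail_mid between -0.007 and 0.01 m and y of box_b_hook in the frame of rail_mid between -0.21 and 0.21 m and angle between box_b's own z axis and vertical below 0.2 rad) or (x of box_c_hook in the frame of rail_mid between -0.014 and 0.014 m and z of box_c_hook in the frame of rail_mid between -0.007 and 0.01 m and y of box_c_hook in the frame of rail_mid between -0.21 and 0.21 m and angle between box_c's own z axis and vertical below 0.2 rad))), for 0.2 s.
At the end, for the whole second after the job is handed in: Jars upright (0.1 rad), at rest on the tray floor. Every box hangs by its hook on the rail, upright within 0.2 rad, at rest, in a closed row: the first hook plate within 8 mm of the ring's face, each other box within 9 mm of its neighbour (all of step 1 and x of box_a_hook in the frame of rail_mid between -0.014 and 0.014 m and z of box_a_hook in the frame of rail_mid between -0.007 and 0.01 m and y of box_a_hook in the frame of rail_mid between -0.21 and 0.21 m and angle between each of box_a, box_b, box_c's own z axis and vertical below 0.2 rad and (y of box_a in the frame of ring_face between -0.038 and -0.022 m or (y of box_a in the frame of box_b between -0.089 and -0.074 m and x of box_a in the frame of box_b between -0.02 and 0.02 m) or (y of box_a in the frame of box_c between -0.089 and -0.074 m and x of box_a in the frame of box_c between -0.02 and 0.02 m)) and linear speed of each of box_a, box_b, box_c below 0.03 m/s and x of box_b_hook in the frame of rail_mid between -0.014 and 0.014 m and z of box_b_hook in the frame of rail_mid between -0.007 and 0.01 m and y of box_b_hook in the frame of rail_mid between -0.21 and 0.21 m and (y of box_b in the frame of ring_face between -0.038 and -0.022 m or (y of box_b in the frame of box_a between -0.089 and -0.074 m and x of box_b in the frame of box_a between -0.02 and 0.02 m) or (y of box_b in the frame of box_c between -0.089 and -0.074 m and x of box_b in the frame of box_c between -0.02 and 0.02 m)) and x of box_c_hook in the frame of rail_mid between -0.014 and 0.014 m and z of box_c_hook in the frame of rail_mid between -0.007 and 0.01 m and y of box_c_hook in the frame of rail_mid between -0.21 and 0.21 m and (y of box_c in the frame of ring_face between -0.038 and -0.022 m or (y of box_c in the frame of box_a between -0.089 and -0.074 m and x of box_c in the frame of box_a between -0.02 and 0.02 m) or (y of box_c in the frame of box_b between -0.089 and -0.074 m and x of box_c in the frame of box_b between -0.02 and 0.02 m))); the robot touches nothing.
It fails at once if the stop ring shifted by more than 10 mm (distance of ring_face from where it was at the start of the episode above 0.01 m).
It fails at once if a jar tipped over (angle between any of jar_a, jar_b's own z axis and vertical above 0.7 rad).
It fails at once if another thing on the counter displaced by more than 40 mm or tipped over (distance of any of mug, soap, sponge, bowl, canister, ramekin from where it was at the start of the episode above 0.04 m or angle between any of mug, soap, sponge, bowl, canister, ramekin's own z axis and vertical above 0.6 rad).
Of box_a, box_b, box_c only 2 to 3 are there at a start; the rules pass over those that are not, and their reading is None.
At some moment in a run one of box_a, box_b, box_c may be knocked a few centimetres aside while the robot is not near it.
It also fails if it takes over 208 s, if anything falls off the work surface, if the arm or the gripper's body presses on something with over 40 N, if the wrist force passes 120 N, or if a joint passes its speed limit or range.

## Working session

There is one attempt and no reset: what is moved stays moved. The work goes in short steps, Python scripts to look and compute and a tool call to move; the robot and the scene stay as the last step left them, time stands still between calls to the robot, and variables do not carry over. Pictures are saved under pics/ and viewed, at most 14 in all, crops included, and the job is handed in when it is done.

Besides the shell and the picture viewer there is one more tool, called after ">>>" in YAML: its name, and indented under it one key for each argument. apply_moves: Moves the arm, as the interface text tells. Its arguments: {"type":"object","properties":{"moves":{"type":"array"}},"required":["moves"]}

```bash
ls; mkdir -p pics
cat > h.py <<'E'
import numpy as np, cv2
from station import robot
from scipy.spatial.transform import Rotation as R
def grab(n,fn=None):
    im=robot.grab_frame(n)
    if fn: cv2.imwrite('pics/'+fn,cv2.cvtColor(im,cv2.COLOR_RGB2BGR))
    return im
def ray(cal,u,v):
    f=200/np.tan(np.radians(cal['fov_y'])/2); T=np.array(cal['T'])
    d=T[:3,:3]@np.array([(u-cal['cx'])/f,(v-cal['cy'])/f,1]); return T[:3,3],d
def at_z(cal,u,v,z):
    o,d=ray(cal,u,v); return o+d*(z-o[2])/d[2]
def proj(cal,p):
    f=200/np.tan(np.radians(cal['fov_y'])/2); T=np.array(cal['T'])
    q=T[:3,:3].T@(np.array(p,float)-T[:3,3]); return np.array([q[0]/q[2]*f+cal['cx'],q[1]/q[2]*f+cal['cy']])
E
python3 - <<'E'
from h import *
np.set_printoptions(precision=3,suppress=True)
print(robot.state(), robot.tips_ahead)
ims=[grab(n,n+'0.png') for n in ('scene','side','wrist')]
for n in ('scene','side','wrist'):
    c=robot.get_calibration(n);print(n,c['fov_y'],c['cx'],c['cy'],np.array(c['T']))
E
```

```text
pics
{'time': 0.0, 'qpos': array([-1.364,  0.053,  1.402,  0.   ,  1.689, -0.07 ]), 'dq': array([0.002, 0.   , 0.   , 0.   , 0.001, 0.   ]), 'joint_torque': array([ -0.   , -38.167, -36.019,  -0.   ,   0.006,  -0.   ]), 'tool_pos': array([ 143.445, -504.731,  241.474]), 'orientation': array([ 0.99 ,  0.138, -0.   , -0.001]), 'wrist_force': array([-0.49 , -0.495, -0.16 ]), 'ft_torque': array([ 0.017,  0.031, -0.049]), 'grasp_force': 0.0, 'finger_gap': 85.35492377380343} 11.0
scene 44.03445505850958 321.4288533551341 195.6025318947821 [[  -0.814    0.447   -0.37  1245.121]
 [   0.581    0.621   -0.526  997.11 ]
 [  -0.005   -0.643   -0.766 1626.63 ]
 [   0.       0.       0.       1.   ]]
side 50.17657883363378 323.9837772052264 196.6515348922466 [[ -0.853  -0.356   0.381  62.504]
 [ -0.521   0.563  -0.641 789.734]
 [  0.013  -0.746  -0.666 999.887]
 [  0.      0.      0.      1.   ]]
wrist 63.157737169781456 320.33800280953756 204.06985024577608 [[   0.274   -0.927   -0.257  208.628]
 [  -0.962   -0.264   -0.071 -486.947]
 [  -0.002    0.267   -0.964  373.787]
 [   0.       0.       0.       1.   ]]
```

View pics/scene0.png

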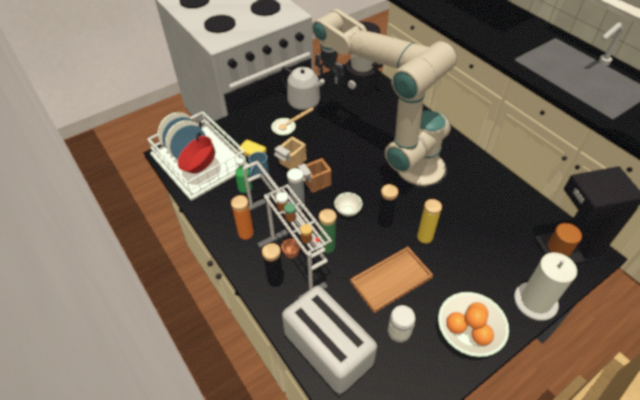

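View pics/side0.png

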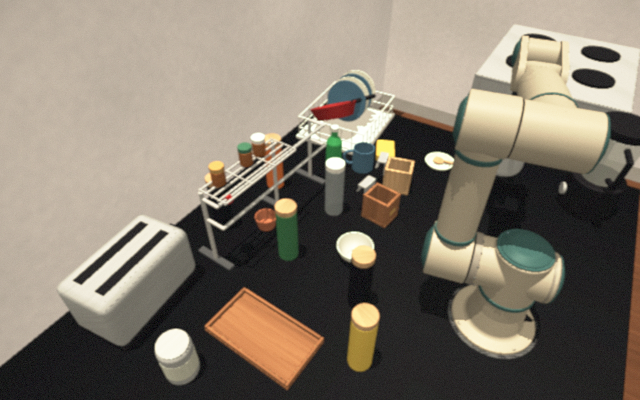

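Run:
```python
from h import *
for cam in ('scene','side'):
    robot.grab_frame(cam)
    c=robot.get_calibration(cam)
    for l in ('rack','tray','box_a','jar_a','jar_b','mug','soap','bowl','canister'):
        for d in robot.find_in(l,cam)[:5]:
            print(cam,l,np.round(d['box']).astype(int),round(d['conf'],2))
print(robot.state()['time'])
```

```text
scene rack [288 225  85 122] 0.64
scene rack [292 153  30  29] 0.17
scene tray [391 281  83  63] 0.87
scene tray [242 176  18  36] 0.7
scene tray [285 224  83 131] 0.35
scene box_a [315 176  27  33] 0.84
scene jar_a [243 218  21  43] 0.95
scene jar_a [327 231  21  39] 0.92
scene jar_a [296 190  19  43] 0.88
scene jar_a [388 208  17  42] 0.57
scene jar_a [272 266  21  41] 0.55
scene jar_b [243 218  21  43] 0.95
scene jar_b [327 231  21  39] 0.92
scene jar_b [296 190  19  43] 0.88
scene jar_b [388 208  17  42] 0.57
scene jar_b [272 266  21  41] 0.55
scene mug [256 163  20  23] 0.73
scene soap [241 176  19  34] 0.53
scene bowl [350 204  28  23] 0.74
scene bowl [393 282  81  62] 0.51
scene canister [253 151  24  15] 0.61
scene canister [403 323  28  41] 0.57
side rack [259 194 128 149] 0.75
side rack [178 357  45  55] 0.43
side tray [264 338 118 106] 0.83
side tray [267 220  22  28] 0.17
side tray [397 175  40  42] 0.15
side box_a [381 200  46  55] 0.94
side box_a [394 174  38  45] 0.62
side box_a [261 193 133 152] 0.38
side jar_a [362 277  30  61] 0.98
side jar_a [285 233  27  62] 0.85
side jar_a [364 337  30  72] 0.83
side jar_a [273 161  16  56] 0.8
side jar_a [336 186  19  57] 0.58
side jar_b [362 277  30  61] 0.98
side jar_b [285 233  27  62] 0.85
side jar_b [364 337  30  72] 0.83
side jar_b [273 161  16  56] 0.8
side jar_b [336 186  19  57] 0.58
side mug [359 159  34  31] 0.9
side mug [379 201  46  50] 0.24
side soap [336 142  12  37] 0.66
side bowl [357 246  39  28] 0.93
side canister [178 357  42  56] 0.65
1.15
```

The scene picture shows the rack (about 250–325, 165–285), the tray at (391,281), a pale box at (291,153) and a mid-brown box at (318,176); no dark box so far.

Jar candidates in the scene picture:
- green at (327,231)
- white-lid clear at (296,190)
- orange at (243,218)
- black at (388,208) and (272,266)
- yellow at (428,222)

By the description, jar_a is the green one and jar_b the white-lid clear one. I'll check that in close crops.

Run:
```python
import cv2
a=cv2.imread('pics/scene0.png')[130:300,225:450]; cv2.imwrite('pics/c1.png',cv2.resize(a,None,fx=3.5,fy=3.5,interpolation=3)[:600,:800])
a=cv2.imread('pics/side0.png')[110:280,190:420]; cv2.imwrite('pics/c2.png',cv2.resize(a,None,fx=3.4,fy=3.4,interpolation=3)[:600,:800])
```

```text
(no output)
```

View pics/c1.png

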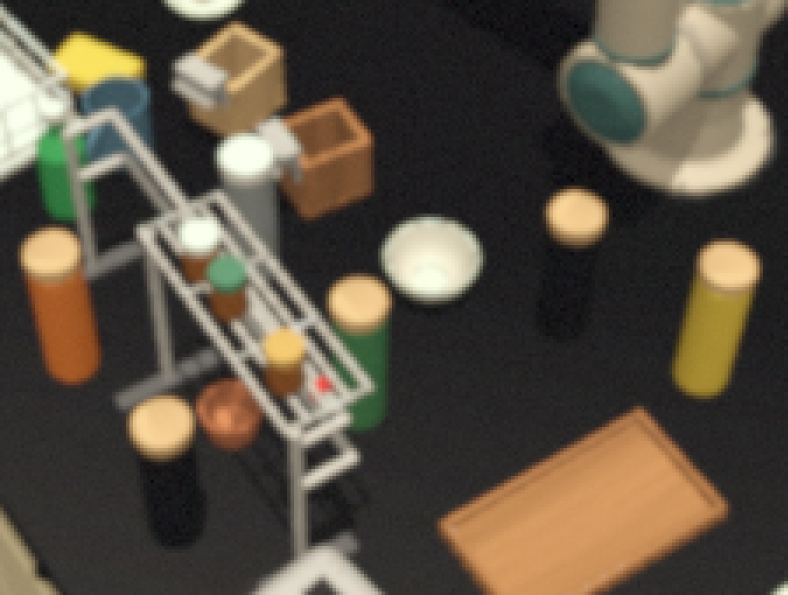

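View pics/c2.png

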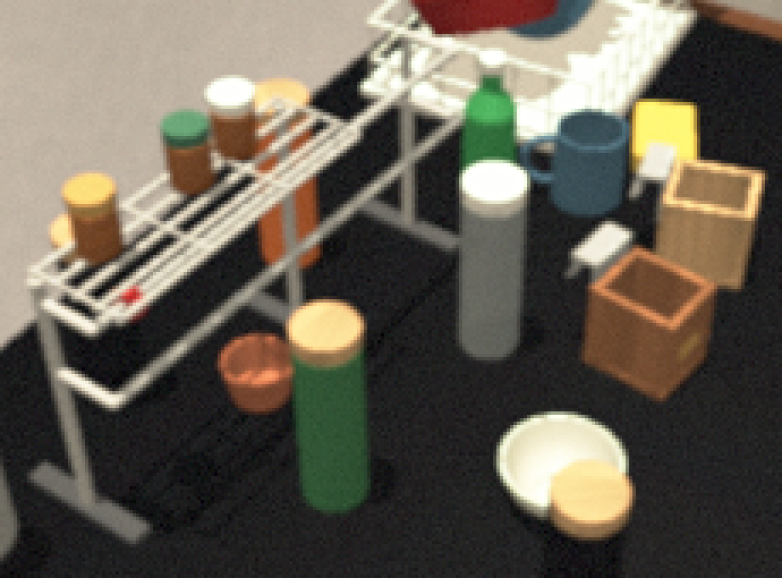

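The crops confirm it: green jar lid at c1 (360,300) and c2 (326,324), white-lid clear jar at c1 (245,153) and c2 (494,183). There are only two boxes, pale and mid-brown. The red ring is at c1 (323,385), c2 (131,297). Next I'll fit poses from these pixels.

```bash
cat >> h.py <<'E'
from scipy.optimize import least_squares
def W(pose,p):
    x,y,a=pose; p=np.array(p,float); c,s=np.cos(a),np.sin(a)
    return np.array([x+c*p[0]-s*p[1],y+s*p[0]+c*p[1],p[2]])
def fit(obs,x0):
    f=lambda q:np.concatenate([proj(c,W(q,p))-uv for c,p,uv in obs])
    r=least_squares(f,x0,x_scale=[50,50,.3],loss='soft_l1'); return r.x,np.round(f(r.x).reshape(-1,2),1)
E
cat > m1.py <<'E'
from h import *
np.set_printoptions(precision=3,suppress=True)
S=robot.get_calibration('scene');D=robot.get_calibration('side')
c1=lambda u,v:(225+u/3.5,130+v/3.5)
c2=lambda u,v:(190+u/3.4,110+v/3.4)
def tri(uv1,uv2):
    o1,d1=ray(S,*uv1);o2,d2=ray(D,*uv2)
    t=np.linalg.lstsq(np.array([d1,-d2]).T,o2-o1,rcond=None)[0]
    a=o1+d1*t[0];b=o2+d2*t[1];return (a+b)/2,np.linalg.norm(a-b)
print('jar_a',tri(c1(360,300),c2(326,324)),at_z(S,*c1(360,300),200),at_z(D,*c2(326,324),200))
print('jar_b',tri(c1(245,153),c2(494,183)),at_z(S,*c1(245,153),200),at_z(D,*c2(494,183),200))
print('ring',tri(c1(323,385),c2(131,297)))
tri_yp=tri(c1(345,413),c2(97,328)); print('rail+',tri_yp)
tm=tri(c1(113,113),c2(460,57)); print('rail-',tm)
y=tri_yp[0]-tm[0]; a0=np.arctan2(-y[0],y[1]); m=(tri_yp[0]+tm[0])/2
obs=[(S,(0,235,245),c1(345,413)),(S,(0,-235,245),c1(113,113)),(S,(-8,235,170),c1(352,455)),(S,(-8,-235,170),c1(127,155)),
(D,(0,235,245),c2(97,328)),(D,(0,-235,245),c2(460,57)),(D,(-8,235,170),c2(117,400)),(S,(55,240,245),c1(295,435)),(S,(55,-240,245),c1(70,128)),(D,(55,240,245),c2(38,285))]
rk,e=fit(obs,[m[0],m[1],a0]); print('rack',rk,e.tolist())
obs=[(S,(0,0,22),(391.5,279))]
t=[(407,249),(432,273),(376,308),(351,280)];d=[(322,340),(286,382),(206,327),(247,291)]
print('tray',[at_z(S,*u,22) for u in t],[at_z(D,*u,22) for u in d])
for n,uv,vv,z in (('bowl',c1(430,255),c2(562,462),50),('ramek',c1(230,400),c2(258,360),42),('blackjar',c1(577,212),c2(591,490),200),('yellow',c1(728,265),(365,315),200),('soap',c1(65,130),c2(490,60),170),('mug',c1(118,95),c2(590,125),90)):
    print(n,at_z(S,*uv,z)[:2],at_z(D,*vv,z)[:2])
for n,p,q in (('pale',[(235,25),(283,63),(233,103)],[(680,163),(763,175),(742,213),(660,205)]),('brown',[(340,100),(372,140),(305,170)],[(637,250),(716,290),(660,332),(588,285)])):
    print(n,[at_z(S,*c1(*u),95)[:2] for u in p],[at_z(D,*c2(*u),95)[:2] for u in q])
E
python3 m1.py
```

```text
jar_a (array([590.545, 106.707, 199.257]), np.float64(2.3398460828261785)) [591.389 108.526 200.   ] [590.305 105.83  200.   ]
jar_b (array([ 572.89 , -135.552,  196.091]), np.float64(3.5087008181331165)) [ 573.779 -134.624  200.   ] [ 570.064 -128.476  200.   ]
ring (array([703.551, 201.827, 248.058]), np.float64(0.4115152157230244))
rail+ (array([704.34 , 239.755, 245.443]), np.float64(1.392829216251751))
rail- (array([ 676.347, -242.957,  235.518]), np.float64(0.18741271569728102))
rack [691.393   3.318  -0.065] [[-0.8, 0.2], [1.3, 0.0], [-0.8, -0.7], [1.0, 0.3], [0.0, -0.8], [-1.8, -0.8], [0.5, -0.4], [0.2, 2.3], [0.2, 0.5], [1.1, 4.5]]
tray [array([356.364, 309.066,  22.   ]), array([352.65 , 444.117,  22.   ]), array([614.403, 433.036,  22.   ]), array([616.981, 291.157,  22.   ])] [array([346.26, 309.74,  22.  ]), array([361.408, 443.817,  22.   ]), array([616.649, 435.093,  22.   ]), array([598.345, 293.362,  22.   ])]
bowl [416.672   9.09 ] [413.805  12.463]
ramek [717.555  39.157] [719.867  45.447]
blackjar [329.478 148.425] [327.891 147.752]
yellow [248.285 297.817] [246.843 298.42 ]
soap [ 708.638 -310.237] [ 699.497 -343.651]
mug [ 595.989 -395.611] [ 604.033 -399.884]
pale [array([ 411.54 , -411.381]), array([ 400.676, -318.066]), array([ 490.166, -296.272])] [array([ 489.82 , -382.908]), array([ 408.231, -410.168]), array([ 401.686, -339.688]), array([ 476.931, -307.289])]
brown [array([ 380.246, -223.37 ]), array([ 388.058, -145.962]), array([ 481.579, -153.252])] [array([ 465.384, -231.141]), array([ 376.386, -218.109]), array([ 396.197, -137.36 ]), array([ 481.866, -159.912])]
```

```bash
cat >> h.py <<'E'
def plan(*targets):
    "targets: (x,y,z,psi[deg of tool x]) -> tool-frame shift and turn from the present pose"
    s=robot.state(); Rc=R.from_quat(s['orientation'])
    np.set_printoptions(precision=3,suppress=True)
    print('t',round(s['time'],2),'pos',s['tool_pos'],'psi',round(np.degrees(np.arctan2(*Rc.as_matrix()[[1,0],[0,0]])),1),'F',s['wrist_force'],'gap',round(s['finger_gap'],1),'q6',s['qpos'][[0,5]])
    for x,y,z,p in targets:
        p=np.radians(p); Rt=R.from_matrix(np.array([[np.cos(p),np.sin(p),0],[np.sin(p),-np.cos(p),0],[0,0,-1]]))
        print(np.round(Rc.inv().apply(np.array([x,y,z])-s['tool_pos']),1),np.round((Rc.inv()*Rt).as_rotvec(),3))
E
python3 - <<'E'
from h import *
plan((143,-505,300,16),(400,-200,300,16),(590,106,300,16),(590,106,172,16))
E
```

```text
t 1.15 pos [ 143.496 -505.013  242.295] psi 15.9 F [-0.037  0.152 -0.156] gap 85.4 q6 [-1.364 -0.07 ]
[ -0.5  -0.1 -57.7] [ 0.     0.    -0.003]
[ 330.1 -223.3  -57.7] [ 0.     0.    -0.003]
[ 596.5 -465.8  -57.7] [ 0.     0.    -0.003]
[ 596.5 -465.8   70.3] [ 0.     0.    -0.003]
```

>>> apply_moves:
  moves:
    - [[20, -15, -58], [0, 0, 0], 85]
    - [[70, -50, -58], [0, 0, 0], 85]
    - [[120, -85, -58], [0, 0, 0], 85]
    - [[170, -120, -58], [0, 0, 0], 85]
    - [[220, -155, -58], [0, 0, 0], 85]
    - [[265, -190, -58], [0, 0, 0], 85]
    - [[310, -225, -58], [0, 0, 0], 85]
    - [[350, -262, -58], [0, 0, 0], 85]

```text
time: 2.15
tool_pos: [409.4, -155.6, 300.4]
orientation: [0.99, 0.138, 0.0, 0.0]
wrist_force: [0.6, -0.4, 0.2]
finger_gap: 85.5
grasp_force: 0.0
```

>>> apply_moves:
  moves:
    - [[40, -34, 0], [0, 0, 0], 85]
    - [[84, -69, 0], [0, 0, 0], 85]
    - [[127, -105, 0], [0, 0, 0], 85]
    - [[170, -140, 0], [0, 0, 0], 85]
    - [[210, -172, 0], [0, 0, 0], 85]
    - [[230, -190, 0], [0, 0, 0], 85]
    - [[230, -190, 0], [0, 0, 0], 85]
    - [[230, -190, 0], [0, 0, 0], 85]

```text
time: 3.15
tool_pos: [577.7, 87.7, 300.3]
orientation: [0.99, 0.138, -0.0, 0.0]
wrist_force: [0.4, -0.1, -0.5]
finger_gap: 84.9
grasp_force: 0.0
```

Run:
```python
from h import *
plan((590,106,300,16),(590,106,172,16))
c=robot.get_calibration('wrist'); grab('wrist','w1.png')
print(proj(c,(590.5,107,200)))
for d in robot.masks_of('jar_a','wrist'): 
    print(d['box'],d['conf']); print(at_z(c,d['box'][0],d['box'][1],200))
```

```text
t 3.15 pos [577.668  87.7   300.281] psi 15.8 F [ 0.416 -0.13  -0.455] gap 84.9 q6 [0.088 1.382]
[ 16.9 -14.2   0.3] [ 0.     0.    -0.003]
[ 16.9 -14.3 128.3] [ 0.     0.    -0.003]
[299.231 185.074]
[539.0, 255.5, 175.9, 123.4] 0.89
[587.448 -85.989 200.   ]
[232.5, 331.9, 54.8, 70.1] 0.78
[454.76 128.38 200.  ]
[305.3, 176.9, 81.2, 93.1] 0.72
[597.547 104.323 200.   ]
[588.1, 24.6, 103.7, 49.3] 0.63
[743.066 -44.535 200.   ]
[114.9, 393.5, 13.3, 10.4] 0.62
[364.036 215.46  200.   ]
```

>>> apply_moves:
  moves:
    - [[17, -14, 20], [0, 0, 0], 85]
    - [[17, -14, 60], [0, 0, 0], 85]
    - [[17, -14, 95], [0, 0, 0], 85]
    - [[17, -14, 120], [0, 0, 0], 85]
    - [[17, -14, 128], [0, 0, 0], 85]
    - [[17, -14, 128], [0, 0, 0], 50]
    - [[17, -14, 128], [0, 0, 0], 50]
    - [[17, -14, 128], [0, 0, 0], 50]

```text
time: 4.25
tool_pos: [591.2, 106.2, 174.3]
orientation: [0.99, 0.138, 0.002, 0.0]
wrist_force: [0.2, -1.7, 5.2]
finger_gap: 58.8
grasp_force: 65.5
```

>>> apply_moves:
  moves:
    - [[0, 0, 0], [0, 0, 0], 50]
    - [[0, 0, 0], [0, 0, 0], 50]
    - [[0, 0, -20], [0, 0, 0], 50]
    - [[0, 0, -60], [0, 0, 0], 50]
    - [[0, 0, -90], [0, 0, 0], 50]
    - [[0, 0, -90], [0, 0, 0], 50]

```text
time: 5.0
tool_pos: [591.1, 106.6, 264.1]
orientation: [0.99, 0.138, 0.002, -0.0]
wrist_force: [-0.1, -0.3, -5.9]
finger_gap: 58.6
grasp_force: 66.2
```

Run:
```python
from h import *
plan((544,370,262,16),(544,368,182,16))
S=robot.get_calibration('scene');D=robot.get_calibration('side')
obs=[]
for cam,pts in ((S,[(407,249),(432,273),(376,308),(351,280)]),(D,[(322,340),(286,382),(206,327),(247,291)])):
    for uv,p in zip(pts,[(-135,-75,22),(-135,75,22),(135,75,22),(135,-75,22)]): obs.append((cam,p,uv))
print(fit(obs,[484,370,0]))
robot.grab_frame('side')
for cam in ('scene','side'):
    if cam=='scene': robot.grab_frame(cam)
    for d in robot.masks_of('tray',cam)[:1]:
        m=cv2.minAreaRect(np.argwhere(d['pixels'])[:,::-1].astype(np.float32)); print(cam,d['conf'],m,cv2.boxPoints(m).tolist())
```

```text
t 5.0 pos [591.062 106.628 264.127] psi 15.9 F [-0.083 -0.33  -5.932] gap 58.6 q6 [0.117 1.411]
[  26.8 -266.2    2.1] [ 0.001 -0.004 -0.002]
[  25.9 -264.3   82.1] [ 0.001 -0.004 -0.002]
(array([483.034, 369.587,  -0.058]), array([[ 1.3, -2.7],
       [ 1.5,  1.5],
       [-1. ,  1.9],
       [ 0. , -1.3],
       [ 2.3, -1.8],
       [ 1. ,  5.1],
       [-2. , -0.6],
       [-2.8, -4. ]]))
scene 0.68 ((391.05450439453125, 278.0877380371094), (41.24772262573242, 73.22216796875), 58.13401794433594) [[349.0732116699219, 279.90045166015625], [411.2597351074219, 241.2439422607422], [433.0357971191406, 276.2750244140625], [370.8492736816406, 314.9315185546875]]
```

>>> apply_moves:
  moves:
    - [[5, -50, 0], [0, 0, 0], 50]
    - [[11, -110, 0], [0, 0, 0], 50]
    - [[17, -165, 0], [0, 0, 0], 50]
    - [[22, -220, 0], [0, 0, 0], 50]
    - [[25, -255, 0], [0, 0, 0], 50]
    - [[25, -263, 0], [0, 0, 0], 50]
    - [[25, -263, 20], [0, 0, 0], 50]
    - [[25, -263, 50], [0, 0, 0], 50]

```text
time: 6.2
tool_pos: [543.0, 365.5, 211.4]
orientation: [0.99, 0.138, 0.0, 0.0]
wrist_force: [0.4, -0.1, -4.7]
finger_gap: 58.3
grasp_force: 67.5
```

>>> apply_moves:
  moves:
    - [[0, 0, 14], [0, 0, 0], 50]
    - [[0, 0, 24], [0, 0, 0], 50]
    - [[0, 0, 28], [0, 0, 0], 50]
    - [[0, 0, 30], [0, 0, 0], 50]
    - [[0, 0, 31], [0, 0, 0], 50]
    - [[0, 0, 31], [0, 0, 0], 50]

```text
time: 6.95
tool_pos: [543.0, 366.3, 182.4]
orientation: [0.99, 0.138, 0.001, -0.0]
wrist_force: [-0.2, -1.5, -1.6]
finger_gap: 58.3
grasp_force: 67.4
```

Run:
```python
from h import *
plan((543,367,182,16))
```

```text
t 6.95 pos [542.952 366.336 182.42 ] psi 15.9 F [-0.166 -1.547 -1.625] gap 58.3 q6 [0.537 1.831]
[ 0.2 -0.6  0.4] [-0.    -0.002 -0.003]
```

>>> apply_moves:
  moves:
    - [[0, 0, 1], [0, 0, 0], 85]
    - [[0, 0, 1], [0, 0, 0], 85]
    - [[0, 0, 1], [0, 0, 0], 85]
    - [[0, 0, -30], [0, 0, 0], 85]
    - [[0, 0, -80], [0, 0, 0], 85]
    - [[0, 0, -118], [0, 0, 0], 85]
    - [[0, 30, -118], [0, 0, 0], 85]
    - [[0, 80, -118], [0, 0, 0], 85]

```text
time: 7.95
tool_pos: [564.3, 289.6, 299.9]
orientation: [0.99, 0.139, 0.001, -0.0]
wrist_force: [0.6, 0.9, 0.1]
finger_gap: 84.7
grasp_force: 0.0
```

Run:
```python
from h import *
plan((572,-133,300,16))
grab('side','s2.png')
for d in robot.find_in('jar_a','side'): print(d)
D=robot.get_calibration('side');print(proj(D,(543,367,108)),proj(D,(543,367,208)),proj(D,(543,367,8)))
```

```text
t 7.95 pos [564.334 289.6   299.851] psi 16.0 F [0.571 0.947 0.129] gap 84.7 q6 [0.416 1.707]
[-109.2  408.3   -0.4] [-0.    -0.001  0.   ]
{'box': [217.6, 198.2, 25.9, 52.2], 'conf': 0.93}
{'box': [359.2, 277.1, 25.9, 63.3], 'conf': 0.86}
{'box': [239.2, 301.8, 33.0, 66.5], 'conf': 0.74}
{'box': [334.1, 196.1, 21.6, 40.9], 'conf': 0.61}
{'box': [362.4, 337.6, 29.5, 70.1], 'conf': 0.58}
{'box': [274.8, 180.9, 14.9, 10.9], 'conf': 0.5}
[241.848 301.087] [236.853 275.713] [246.246 323.428]
```

>>> apply_moves:
  moves:
    - [[-14, 55, 0], [0, 0, 0], 85]
    - [[-29, 113, 0], [0, 0, 0], 85]
    - [[-45, 170, 0], [0, 0, 0], 85]
    - [[-60, 228, 0], [0, 0, 0], 85]
    - [[-76, 285, 0], [0, 0, 0], 85]
    - [[-90, 340, 0], [0, 0, 0], 85]
    - [[-103, 390, 0], [0, 0, 0], 85]
    - [[-109, 408, 0], [0, 0, 0], 85]

```text
time: 9.05
tool_pos: [571.0, -135.2, 299.2]
orientation: [0.991, 0.137, -0.0, 0.0]
wrist_force: [-0.2, 0.4, -0.5]
finger_gap: 85.0
grasp_force: 0.0
```

Run:
```python
from h import *
plan((572,-133,172,16))
c=robot.get_calibration('wrist'); grab('wrist','w2.png')
print(proj(c,(572,-133,200)))
```

```text
t 9.05 pos [ 570.977 -135.206  299.231] psi 15.7 F [-0.179  0.394 -0.53 ] gap 85.0 q6 [-0.295  1.001]
[  1.6  -1.9 127.2] [ 0.     0.    -0.005]
[317.417 206.65 ]
```

View pics/w2.png

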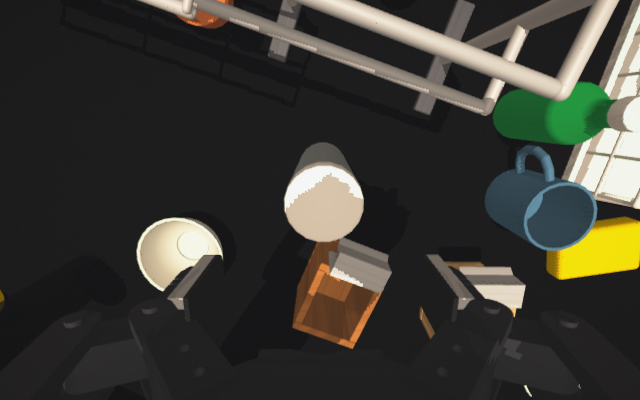

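The wrist picture shows the white lid at (324,203), the brown box at (340,305) with its hook towards the rack, and the rail corner at (565,93).

Run:
```python
from h import *
c=robot.get_calibration('wrist')
print('lid',at_z(c,324,203,200))
print('rail',[at_z(c,u,v,245) for u,v in ((565,90),(460,50),(350,4))],'steady',[at_z(c,u,v,170) for u,v in ((489,104),(400,73),(300,42))])
rk=(691.4,3.3,-.065)
for p in ((0,-235,245),(0,-100,245),(-8,-235,170),(-8,0,170)): print(proj(c,W(rk,p)))
plan((573,-132,174,16))
```

```text
lid [ 575.89907883 -137.81592864  200.        ]
rail [array([ 683.90210864, -242.20945097,  245.        ]), array([ 687.0319916 , -179.94631205,  245.        ]), array([ 691.88216042, -118.06312126,  245.        ])] steady [array([ 678.1434385 , -240.73802366,  170.        ]), array([ 680.65273165, -167.57062296,  170.        ]), array([680.86754926, -90.0352858 , 170.        ])]
[540.03499677  98.72993004]
[305.36832672   5.95721349]
[471.74840437 113.32965905]
[172.92897398  -1.05457933]
t 9.1 pos [ 570.87  -136.069  299.162] psi 15.7 F [ 0.121 -1.218 -0.913] gap 84.8 q6 [-0.297  1.001]
[  3.2  -3.4 125.2] [ 0.001  0.    -0.006]
```

>>> apply_moves:
  moves:
    - [[2, -3, 20], [0, 0, 0], 85]
    - [[2, -3, 60], [0, 0, 0], 85]
    - [[2, -3, 95], [0, 0, 0], 85]
    - [[2, -3, 120], [0, 0, 0], 85]
    - [[2, -3, 126], [0, 0, 0], 85]
    - [[2, -3, 126], [0, 0, 0], 50]
    - [[2, -3, 126], [0, 0, 0], 50]
    - [[2, -3, 126], [0, 0, 0], 50]

```text
time: 10.1
tool_pos: [573.0, -129.7, 175.4]
orientation: [0.99, 0.138, 0.002, 0.001]
wrist_force: [-0.4, 0.0, 5.6]
finger_gap: 58.5
grasp_force: 65.2
```

>>> apply_moves:
  moves:
    - [[0, 0, 0], [0, 0, 0], 50]
    - [[0, 0, 0], [0, 0, 0], 50]
    - [[0, 0, -20], [0, 0, 0], 50]
    - [[0, 0, -60], [0, 0, 0], 50]
    - [[0, 0, -90], [0, 0, 0], 50]
    - [[0, 0, -90], [0, 0, 0], 50]

```text
time: 10.85
tool_pos: [572.9, -129.7, 265.5]
orientation: [0.99, 0.138, 0.002, 0.001]
wrist_force: [-0.2, -0.1, -4.4]
finger_gap: 58.5
grasp_force: 65.7
```

Run:
```python
from h import *
plan((520,150,264,16),(423,374,264,16))
```

```text
t 10.85 pos [ 572.911 -129.737  265.515] psi 15.9 F [-0.167 -0.083 -4.4  ] gap 58.5 q6 [-0.286  1.008]
[  25.5 -283.6    0.9] [ 0.002 -0.004 -0.002]
[  -6.6 -525.5    0.3] [ 0.002 -0.004 -0.002]
```

>>> apply_moves:
  moves:
    - [[0, -40, 0], [0, 0, 0], 50]
    - [[0, -95, 0], [0, 0, 0], 50]
    - [[0, -150, 0], [0, 0, 0], 50]
    - [[0, -205, 0], [0, 0, 0], 50]
    - [[0, -260, 0], [0, 0, 0], 50]
    - [[0, -315, 0], [0, 0, 0], 50]
    - [[0, -365, 0], [0, 0, 0], 50]
    - [[0, -410, 0], [0, 0, 0], 50]

```text
time: 11.85
tool_pos: [458.8, 266.3, 260.6]
orientation: [0.99, 0.138, -0.002, 0.001]
wrist_force: [0.6, 0.5, -3.3]
finger_gap: 58.7
grasp_force: 66.2
```

Run:
```python
from h import *
plan((423,374,264,16),(423,374,184,16))
```

```text
t 11.85 pos [458.762 266.255 260.575] psi 15.9 F [ 0.591  0.481 -3.299] gap 58.7 q6 [0.456 1.75 ]
[  -4.9 -113.4   -3.5] [ 0.001  0.004 -0.002]
[  -4.6 -113.5   76.5] [ 0.001  0.004 -0.002]
```

>>> apply_moves:
  moves:
    - [[-3, -50, 0], [0, 0, 0], 50]
    - [[-5, -95, 0], [0, 0, 0], 50]
    - [[-5, -112, 0], [0, 0, 0], 50]
    - [[-5, -112, 0], [0, 0, 0], 50]
    - [[-5, -112, 25], [0, 0, 0], 50]
    - [[-5, -112, 50], [0, 0, 0], 50]
    - [[-5, -112, 65], [0, 0, 0], 50]
    - [[-5, -112, 72], [0, 0, 0], 50]

```text
time: 12.85
tool_pos: [425.0, 370.2, 190.3]
orientation: [0.991, 0.137, -0.001, 0.0]
wrist_force: [0.3, -0.2, -3.4]
finger_gap: 58.9
grasp_force: 66.5
```

Run:
```python
from h import *
plan((423,374,183,16))
```

```text
t 12.85 pos [424.966 370.233 190.258] psi 15.8 F [ 0.267 -0.195 -3.361] gap 58.9 q6 [0.651 1.946]
[-0.9 -4.2  7.3] [ 0.001  0.001 -0.004]
```

>>> apply_moves:
  moves:
    - [[-1, -2, 3], [0, 0, 0], 50]
    - [[-1, -2, 6], [0, 0, 0], 50]
    - [[-1, -2, 7], [0, 0, 0], 50]
    - [[-1, -2, 8], [0, 0, 0], 50]

```text
time: 13.35
tool_pos: [423.4, 372.9, 183.6]
orientation: [0.99, 0.138, 0.0, -0.0]
wrist_force: [0.6, -0.2, -2.8]
finger_gap: 58.4
grasp_force: 66.5
```

>>> apply_moves:
  moves:
    - [[0, 0, 0], [0, 0, 0], 50]
    - [[0, 0, 0], [0, 0, 0], 85]
    - [[0, 0, 0], [0, 0, 0], 85]
    - [[0, 0, 0], [0, 0, 0], 85]
    - [[0, 0, -20], [0, 0, 0], 85]
    - [[0, 0, -70], [0, 0, 0], 85]
    - [[0, 0, -115], [0, 0, 0], 85]
    - [[0, 10, -115], [0, 0, 0], 85]

```text
time: 14.35
tool_pos: [426.7, 364.1, 303.2]
orientation: [0.99, 0.138, 0.004, -0.002]
wrist_force: [0.3, -0.5, 0.1]
finger_gap: 84.7
grasp_force: 0.0
```

```bash
cat > m2.py <<'E'
from h import *
plan((540,-150,320,90))
S=robot.get_calibration('scene');D=robot.get_calibration('side')
im=grab('side','s3.png'); grab('scene','t3.png')
print('pale? boxes')
for cam in('scene','side'):
    for l in ('jar_a','box_a'):
        for d in robot.find_in(l,cam): print(cam,l,np.round(d['box']),round(d['conf'],2))
for p in ((543,367,108),(424,372,108)): print(proj(S,p),proj(D,p))
E
python3 m2.py
```

```text
t 14.35 pos [426.728 364.087 303.185] psi 15.9 F [ 0.342 -0.533  0.077] gap 84.7 q6 [0.641 1.934]
[-31.9 525.4 -18.7] [ 0.003 -0.009 -1.293]
pale? boxes
scene jar_a [407. 254.  25.  44.] 0.92
scene jar_a [244. 216.  20.  44.] 0.89
scene jar_a [390. 207.  19.  42.] 0.8
scene jar_a [381. 271.  20.  41.] 0.78
scene jar_a [272. 265.  23.  40.] 0.64
scene jar_a [429. 221.  25.  37.] 0.59
scene box_a [292. 154.  35.  35.] 0.74
scene box_a [314. 175.  32.  35.] 0.61
side jar_a [279. 323.  28.  65.] 0.97
side jar_a [362. 337.  32.  65.] 0.96
side jar_a [218. 199.  26.  51.] 0.75
side jar_a [361. 277.  29.  64.] 0.72
side jar_a [240. 299.  33.  67.] 0.6
side jar_a [354. 247.  38.  27.] 0.48
side box_a [381. 214.  34.  25.] 0.68
side box_a [259. 197. 124. 152.] 0.2
[381.596 272.125] [241.848 301.087]
[407.69  256.552] [280.138 325.448]
```

>>> apply_moves:
  moves:
    - [[-14, 50, -5], [0, 0, 0], 85]
    - [[-31, 110, -10], [0, 0, -0.15], 85]
    - [[-48, 170, -18], [0, 0, -0.3], 85]
    - [[-65, 230, -18], [0, 0, -0.46], 85]
    - [[-82, 290, -18], [0, 0, -0.62], 85]
    - [[-98, 350, -18], [0, 0, -0.78], 85]
    - [[-115, 410, -18], [0, 0, -0.94], 85]
    - [[-130, 465, -18], [0, 0, -1.08], 85]

```text
time: 15.65
tool_pos: [428.2, -87.2, 315.6]
orientation: [0.784, 0.621, -0.0, -0.0]
wrist_force: [-0.5, 0.6, 0.0]
finger_gap: 85.0
grasp_force: 0.0
```

Run:
```python
from h import *
plan((430,-190,330,78))
```

```text
t 15.65 pos [428.242 -87.248 315.62 ] psi 76.8 F [-0.537  0.551  0.038] gap 85.0 q6 [-0.286 -0.055]
[-99.6  25.2 -14.4] [-0.001 -0.    -0.021]
```

>>> apply_moves:
  moves:
    - [[-50, 12, -10], [0, 0, 0], 85]
    - [[-100, 25, -14], [0, 0, 0], 85]
    - [[-100, 25, -14], [0, 0, 0], 85]
    - [[-100, 25, -14], [0, 0, 0], 85]

```text
time: 16.15
tool_pos: [429.5, -188.5, 329.6]
orientation: [0.785, 0.619, -0.0, -0.001]
wrist_force: [0.4, 0.3, 0.9]
finger_gap: 85.2
grasp_force: 0.0
```

Run:
```python
from h import *
plan((430,-190,330,78))
grab('wrist','w3.png')
import pickle; pickle.dump(robot.get_calibration('wrist'),open('w3.pkl','wb'))
```

```text
t 16.15 pos [ 429.5   -188.454  329.593] psi 76.5 F [0.372 0.303 0.895] gap 85.2 q6 [-0.492 -0.256]
[-1.4  0.8 -0.4] [-0.001 -0.001 -0.026]
```

View pics/w3.png

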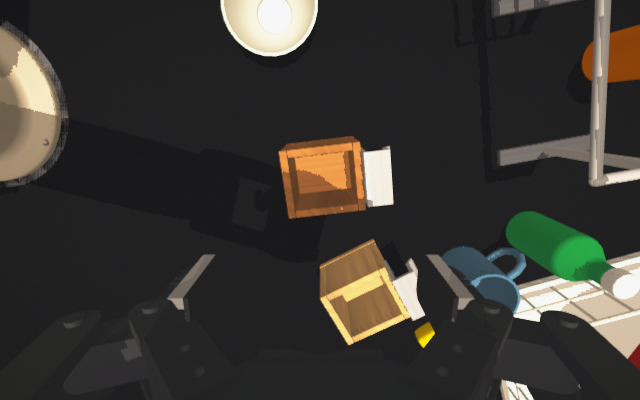

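The brown box's rim corners are at about (279,152), (358,138), (365,211), (289,218), with its hook plate right of it at (378,178). The pale box is at (365,290), and the rail is the vertical tube at the right (600,100).

Run:
```python
from h import *
import pickle; c=pickle.load(open('w3.pkl','rb'))
obs=[(c,p,uv) for p,uv in zip([(-46,40,95),(46,40,95),(46,-40,95),(-46,-40,95),(74,30,114),(74,-30,114),(48,30,116),(48,-30,116)],[(279,152),(358,138),(365,211),(289,218),(390,147),(393,203),(364,151),(367,207)])]
b,e=fit(obs,[430,-187,-.2]); print(b,e.tolist(),'grip',W(b,(-41.5,0,95)),'hook',W(b,(62,0,107)))
psi=90+np.degrees(b[2]); g=W(b,(-41.5,0,95))
plan((g[0],g[1],200,psi),(g[0],g[1],88,psi))
print('rail',[at_z(c,u,v,245) for u,v in ((599,170),(601,30))])
```

```text
[ 4.30717490e+02 -1.94886418e+02 -1.08238641e-01] [[-1.5, -0.9], [1.3, 2.7], [0.8, -1.7], [-0.7, 0.6], [-1.4, 1.2], [-0.6, -0.5], [0.4, 0.5], [2.3, -1.2]] grip [ 389.46035138 -190.40327989   95.        ] hook [ 492.35466058 -201.58411764  107.        ]
t 16.2 pos [ 429.603 -188.018  329.838] psi 76.5 F [-0.555 -0.439 -0.239] gap 85.1 q6 [-0.491 -0.257]
[-11.7 -38.4 129.9] [-0.001 -0.001 -0.127]
[-11.8 -38.3 241.9] [-0.001 -0.001 -0.127]
rail [array([ 619.038, -201.251,  245.   ]), array([ 621.163, -114.355,  245.   ])]
```

>>> apply_moves:
  moves:
    - [[-12, -38, 40], [0, 0, -0.06], 85]
    - [[-12, -38, 90], [0, 0, -0.127], 85]
    - [[-12, -38, 130], [0, 0, -0.127], 85]
    - [[-12, -38, 130], [0, 0, -0.127], 85]
    - [[-12, -38, 130], [0, 0, -0.127], 85]

```text
time: 16.82
tool_pos: [390.6, -191.4, 202.4]
orientation: [0.744, 0.668, 0.0, 0.001]
wrist_force: [0.1, -0.1, 0.6]
finger_gap: 85.2
grasp_force: 0.0
```

Run:
```python
from h import *
plan((389.5,-190.4,78,83.8))
c=robot.get_calibration('wrist');im=grab('wrist','w4.png')
b=(430.7,-194.9,-.108)
for p in [(-46,40,95),(46,40,95),(46,-40,95),(-46,-40,95)]:
    cv2.circle(im,tuple(int(v) for v in proj(c,W(b,p))),3,(255,0,255),1)
cv2.imwrite('pics/w4o.png',im[:,:,::-1])
```

```text
t 16.82 pos [ 390.605 -191.448  202.355] psi 83.8 F [ 0.137 -0.055  0.638] gap 85.2 q6 [-0.541 -0.433]
[  1.1  -1.5 124.4] [0.003 0.001 0.001]
```

View pics/w4o.png

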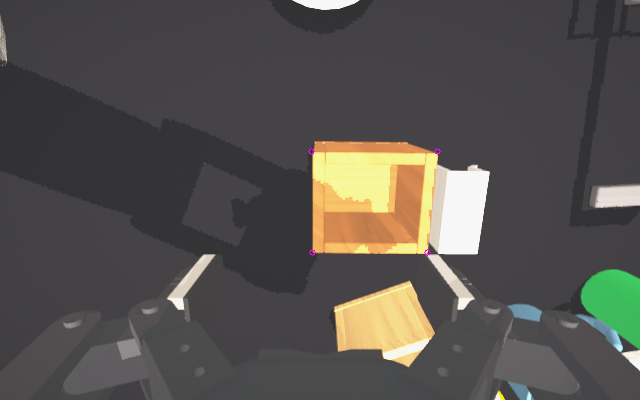

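The projected rim corners (magenta) sit on the brown box's rim within about 2 px, so I'll grip.

>>> apply_moves:
  moves:
    - [[1, -1, 45], [0, 0, 0], 85]
    - [[1, -1, 90], [0, 0, 0], 85]
    - [[1, -1, 115], [0, 0, 0], 85]
    - [[1, -1, 124], [0, 0, 0], 85]
    - [[1, -1, 124], [0, 0, 0], 85]
    - [[1, -1, 124], [0, 0, 0], 40]
    - [[1, -1, 124], [0, 0, 0], 2]
    - [[1, -1, 124], [0, 0, 0], 2]

```text
time: 17.88
tool_pos: [389.2, -190.8, 76.9]
orientation: [0.745, 0.668, 0.0, 0.001]
wrist_force: [0.4, -0.3, 1.2]
finger_gap: 31.6
grasp_force: 0.0
```

>>> apply_moves:
  moves:
    - [[0, 0, 0], [0, 0, 0], 2]
    - [[0, 0, 0], [0, 0, 0], 2]
    - [[0, 0, 0], [0, 0, 0], 2]
    - [[0, 0, 0], [0, 0, 0], 2]

```text
time: 18.38
tool_pos: [389.1, -190.8, 76.6]
orientation: [0.745, 0.668, 0.0, 0.0]
wrist_force: [-0.4, 0.5, 2.8]
finger_gap: 8.6
grasp_force: 59.7
```

Run:
```python
from h import *
plan((389.5,-190.4,78,83.8))
```

```text
t 18.38 pos [ 389.092 -190.752   76.611] psi 83.8 F [-0.366  0.499  2.812] gap 8.6 q6 [-0.541 -0.432]
[ 0.4  0.4 -1.4] [ 0.001  0.    -0.001]
```

Run:
```python
from h import *
rk=(691.4,3.3,-.065)
a=W(rk,(-175,-145,256)); plan((389,-190.8,256,83.8),(*a,86.3))
```

```text
t 18.38 pos [ 389.092 -190.752   76.611] psi 83.8 F [-0.366  0.499  2.812] gap 8.6 q6 [-0.541 -0.432]
[  -0.1    0.  -179.4] [ 0.001  0.    -0.001]
[  73.1  111.1 -179.3] [ 0.001  0.    -0.044]
```

>>> apply_moves:
  moves:
    - [[0, 0, -20], [0, 0, 0], 2]
    - [[0, 0, -60], [0, 0, 0], 2]
    - [[0, 0, -105], [0, 0, 0], 2]
    - [[0, 0, -150], [0, 0, 0], 2]
    - [[10, 20, -179], [0, 0, 0], 2]
    - [[35, 60, -179], [0, 0, -0.02], 2]
    - [[60, 95, -179], [0, 0, -0.044], 2]
    - [[73, 111, -179], [0, 0, -0.044], 2]

```text
time: 19.38
tool_pos: [507.9, -128.8, 253.4]
orientation: [0.729, 0.684, -0.001, -0.002]
wrist_force: [-0.6, 0.2, -2.4]
finger_gap: 8.0
grasp_force: 59.2
```

>>> apply_moves:
  moves:
    - [[0, 0, 0], [0, 0, 0], 2]
    - [[0, 0, 0], [0, 0, 0], 2]
    - [[0, 0, 0], [0, 0, 0], 2]

```text
time: 19.75
tool_pos: [506.5, -130.6, 255.2]
orientation: [0.73, 0.683, -0.0, -0.0]
wrist_force: [0.9, 0.4, -2.7]
finger_gap: 8.0
grasp_force: 59.2
```

Run:
```python
from h import *
import pickle
c=robot.get_calibration('wrist');im=grab('wrist','w5.png'); pickle.dump(c,open('w5.pkl','wb'))
rk=(691.4,3.3,-.065)
a=W(rk,(-165,-145,256)); plan((*a,86.3))
for p,q in [((0,-235,245),(0,-40,245)),((-8,-235,170),(-8,-40,170))]:
    a,b=[tuple(int(v) for v in proj(c,W(rk,x))) for x in (p,q)]; print(a,b)
    cv2.line(im,a,b,(255,0,255),1)
cv2.imwrite('pics/w5o.png',im[:,:,::-1])
```

```text
t 19.8 pos [ 506.627 -130.593  255.37 ] psi 86.2 F [ 0.386  0.331 -2.607] gap 8.0 q6 [-0.323 -0.257]
[ 0.6 10.7 -0.6] [-0.     0.    -0.001]
(640, 409) (770, 11)
(537, 324) (594, 48)
```

View pics/w5o.png

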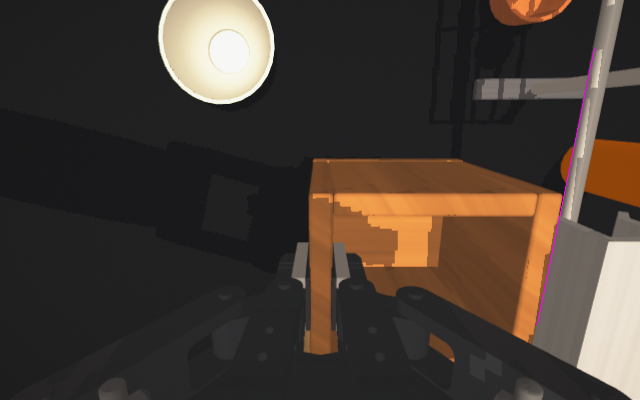

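The steady bar in the picture runs from (612,0) to (568,220), about 8 px right of the predicted line. So the rack sits several mm farther in x than the fixed cameras suggested, and I'll measure the bar numerically.

Run:
```python
from h import *
import pickle
c=pickle.load(open('w5.pkl','rb'))
g=cv2.imread('pics/w5.png',0).astype(float)
def centre(row,lo,hi,th):
    w=np.where(row[lo:hi]>th)[0]
    if not len(w): return None
    return lo+(w[0]+w[-1])/2,w[0]+lo,w[-1]+lo
P=[]
for v in (15,35,55,125,140,195,205):
    lo=int(605-46*v/220-18); r=centre(g[v],lo,lo+40,110); print(v,r)
# rel camera transform -> w2
s=robot.state(); Tt=np.eye(4); Tt[:3,:3]=R.from_quat(s['orientation']).as_matrix(); Tt[:3,3]=s['tool_pos']
rel=np.linalg.inv(Tt)@np.array(robot.get_calibration('wrist')['T'])
T2=np.eye(4);a=np.radians(15.7);T2[:3,:3]=[[np.cos(a),np.sin(a),0],[np.sin(a),-np.cos(a),0],[0,0,-1]];T2[:3,3]=[570.977,-135.206,299.231]
c2=dict(c);c2['T']=T2@rel; pickle.dump(c2,open('w2.pkl','wb'))
g2=cv2.imread('pics/w2.png',0).astype(float)
for u in (420,450,480,510,530):
    v0=int(5+(u-350)*.41); lo=max(v0-20,0); w=np.where(g2[lo:v0+20,u]>90)[0]; 
    if len(w): 
        v=lo+(w[0]+w[-1])/2; print('rail',u,w[0]+lo,w[-1]+lo,at_z(c2,u,v,245))
for u in (260,300,340,380,420,460):
    v0=int(42+(u-300)*.328); lo=max(v0-12,0); w=np.where(g2[lo:v0+12,u]>70)[0]
    if len(w): 
        v=lo+(w[0]+w[-1])/2; print('steady',u,w[0]+lo,w[-1]+lo,at_z(c2,u,v,170))
for u,v in ((602,48),(572,200)): print('w5 steady',at_z(c,u,v,170))
```

```text
15 (np.float64(611.5), np.int64(604), np.int64(619))
35 (np.float64(607.5), np.int64(600), np.int64(615))
55 (np.float64(603.0), np.int64(595), np.int64(611))
125 (np.float64(588.5), np.int64(581), np.int64(596))
140 (np.float64(586.0), np.int64(578), np.int64(594))
195 (np.float64(564.0), np.int64(546), np.int64(582))
205 (np.float64(562.0), np.int64(544), np.int64(580))
rail 420 26 48 [ 687.01599116 -156.63166754  245.        ]
rail 450 26 60 [ 688.58564148 -172.71935628  245.        ]
rail 480 38 71 [ 687.70466174 -190.00557893  245.        ]
rail 510 50 83 [ 686.58096002 -207.69672674  245.        ]
rail 530 69 91 [ 683.28923309 -220.87528834  245.        ]
steady 260 16 32 [684.38056881 -58.17030772 170.        ]
steady 300 31 47 [682.67551876 -88.51970412 170.        ]
steady 340 46 62 [ 680.93207557 -119.55248747  170.        ]
steady 380 61 77 [ 679.1489277  -151.29200266  170.        ]
steady 420 76 92 [ 677.32470318 -183.76267011  170.        ]
steady 460 92 105 [ 675.79724208 -216.85131788  170.        ]
w5 steady [685.53772951 -35.90089079 170.        ]
w5 steady [ 680.68857999 -131.88904354  170.        ]
```

Run:
```python
from h import *
plan((584.7,-136,254,86.8),(584.7,-136,214.5,86.8))
```

```text
t 19.8 pos [ 506.627 -130.593  255.37 ] psi 86.2 F [ 0.386  0.331 -2.607] gap 8.0 q6 [-0.323 -0.257]
[-0.3 78.3  1.4] [-0.    0.   -0.01]
[-0.3 78.3 40.9] [-0.    0.   -0.01]
```

>>> apply_moves:
  moves:
    - [[0, 15, 0], [0, 0, 0], 2]
    - [[0, 35, 0], [0, 0, -0.01], 2]
    - [[0, 55, 0], [0, 0, -0.01], 2]
    - [[0, 70, 0], [0, 0, -0.01], 2]
    - [[0, 78, 0], [0, 0, -0.01], 2]
    - [[0, 78, 0], [0, 0, -0.01], 2]
    - [[0, 78, 0], [0, 0, -0.01], 2]

```text
time: 20.68
tool_pos: [584.6, -135.3, 255.5]
orientation: [0.726, 0.687, -0.0, 0.0]
wrist_force: [0.1, -0.1, -2.2]
finger_gap: 8.1
grasp_force: 59.3
```

Run:
```python
from h import *
plan((584.7,-136,214.5,86.8))
c=robot.get_calibration('wrist');im=grab('wrist','w6.png'); D=robot.get_calibration('side');im2=grab('side','s6.png')
a=im[:,320:][:,:]; b=cv2.resize(im2[80:220,260:430],None,fx=2.86,fy=2.86,interpolation=3)[:400,:480]
cv2.imwrite('pics/v6.png',np.hstack([a,b])[:,:,::-1])
```

```text
t 20.68 pos [ 584.568 -135.288  255.464] psi 86.8 F [ 0.084 -0.11  -2.198] gap 8.1 q6 [-0.289 -0.234]
[-0.7  0.2 41. ] [-0.     0.     0.001]
```

View pics/v6.png

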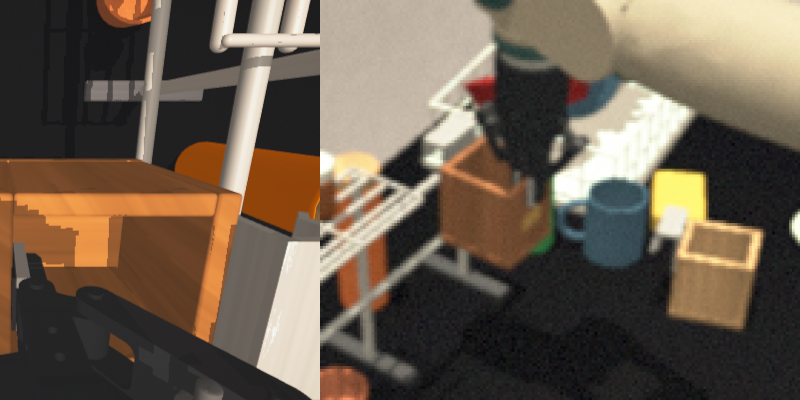

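The box is raised with its hook plate at the rail: the rail enters at (565,70) and passes under the plate at (555,220) in wrist pixels. I'll check the rail's position from this close view.

Run:
```python
from h import *
c=robot.get_calibration('wrist');g=cv2.imread('pics/w6.png',0).astype(float)
for v in (60,115,130,145,160,175):
    w=np.where(g[v,545:620]>120)[0]+545; m=(w[0]+w[-1])/2; p=at_z(c,m,v,245); print(v,w[0],w[-1],p, 'rail x at y=-142:',p[0]-.0565*(p[1]+142))
for v in (20,60,120):
    w=np.where(g[v,460:500]>100)[0]+460; m=(w[0]+w[-1])/2; p=at_z(c,m,v,170); print('st',v,w[0],w[-1],p,p[0]-.0565*(p[1]+142))
print(proj(c,(689,-142,245)))
```

```text
60 570 591 [694.98911747 -52.77747126 245.        ] rail x at y=-142: 689.9480445948367
115 556 580 [693.10590854 -74.21156502 245.        ] rail x at y=-142: 689.2758619608124
130 553 577 [692.73845686 -80.39339217 245.        ] rail x at y=-142: 689.2576835174508
145 550 574 [692.36209958 -86.72504277 245.        ] rail x at y=-142: 689.2390644993582
160 548 571 [692.19545446 -93.2239851  245.        ] rail x at y=-142: 689.4396096225436
175 545 568 [691.80300561 -99.87224575 245.        ] rail x at y=-142: 689.4227874912077
st 20 460 488 [683.60905597 -18.76333009 170.        ] 676.6461841189448
st 60 467 483 [685.80172075 -41.1136842  170.        ] 680.1016439032923
st 120 460 476 [683.85252694 -76.99384773 170.        ] 680.1796793338834
[538.41122807 262.14568619]
```

>>> apply_moves:
  moves:
    - [[0, 0, 10], [0, 0, 0], 2]
    - [[0, 0, 20], [0, 0, 0], 2]
    - [[0, 0, 28], [0, 0, 0], 2]
    - [[0, 0, 33], [0, 0, 0], 2]
    - [[0, 0, 37], [0, 0, 0], 2]
    - [[0, 0, 37], [0, 0, 0], 2]

```text
time: 21.52
tool_pos: [584.9, -135.1, 218.1]
orientation: [0.726, 0.687, -0.0, -0.0]
wrist_force: [0.6, 0.9, -3.3]
finger_gap: 7.6
grasp_force: 59.2
```

>>> apply_moves:
  moves:
    - [[0, 0, 2], [0, 0, 0], 2]
    - [[0, 0, 4], [0, 0, 0], 2]
    - [[0, 0, 4], [0, 0, 0], 2]

```text
time: 21.9
tool_pos: [585.1, -135.2, 214.6]
orientation: [0.726, 0.687, 0.0, 0.0]
wrist_force: [-0.1, -1.0, -2.2]
finger_gap: 7.9
grasp_force: 59.5
```

Run:
```python
from h import *
plan((584.7,-136,214.5,86.8))
```

```text
t 21.9 pos [ 585.132 -135.184  214.611] psi 86.9 F [-0.057 -0.999 -2.19 ] gap 7.9 q6 [-0.289 -0.234]
[-0.8 -0.4  0.1] [0.001 0.    0.001]
```

>>> apply_moves:
  moves:
    - [[0, 0, 1], [0, 0, 0], 2]
    - [[0, 0, 2], [0, 0, 0], 2]
    - [[0, 0, 2], [0, 0, 0], 2]

```text
time: 22.28
tool_pos: [585.5, -135.3, 213.5]
orientation: [0.726, 0.687, 0.001, 0.001]
wrist_force: [-0.9, -0.3, 3.9]
finger_gap: 7.9
grasp_force: 60.3
```

>>> apply_moves:
  moves:
    - [[8, 0, -1], [0, 0, 0], 2]
    - [[28, 0, -1], [0, 0, 0], 2]
    - [[55, 0, -1], [0, 0, 0], 2]
    - [[85, 0, -1], [0, 0, 0], 2]
    - [[115, 0, -1], [0, 0, 0], 2]
    - [[140, 0, -1], [0, 0, 0], 2]
    - [[152, 0, -1], [0, 0, 0], 2]
    - [[155, 0, -1], [0, 0, 0], 2]

```text
time: 23.28
tool_pos: [593.5, 20.0, 213.6]
orientation: [0.726, 0.688, -0.0, 0.0]
wrist_force: [-0.4, -4.0, 4.5]
finger_gap: 7.6
grasp_force: 60.5
```

Run:
```python
from h import *
plan((592.5,20,214,86.8))
c=robot.get_calibration('wrist');im=grab('wrist','w7.png'); im2=grab('side','s7.png')
a=im[:,320:]; b=cv2.resize(im2[120:260,180:350],None,fx=2.86,fy=2.86,interpolation=3)[:400,:480]
cv2.imwrite('pics/v7.png',np.hstack([a,b])[:,:,::-1])
```

```text
t 23.27 pos [593.513  20.037 213.618] psi 86.9 F [-0.424 -3.99   4.548] gap 7.6 q6 [-0.028  0.026]
[-0.1 -1.  -0.4] [0.    0.001 0.002]
```

View pics/v7.png

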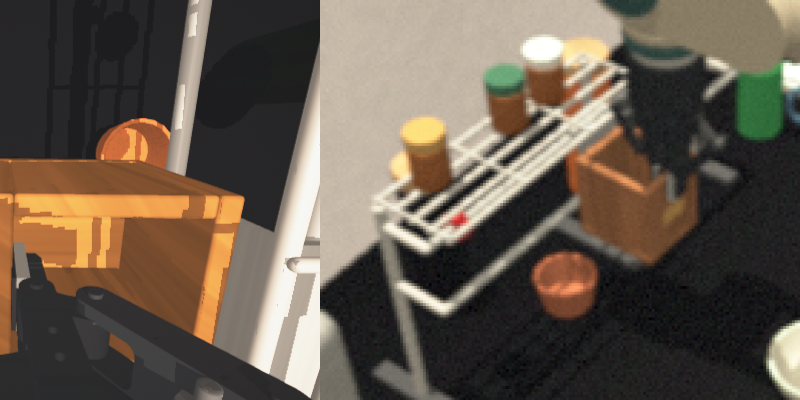

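The box hangs on the rail partway under the shelf. The red ring is at (457,222) in the composite, and the path to it is clear.

>>> apply_moves:
  moves:
    - [[10, -0.5, 0], [0, 0, 0], 2]
    - [[30, -0.5, 0], [0, 0, 0], 2]
    - [[55, -0.5, 0], [0, 0, 0], 2]
    - [[80, -0.5, 0], [0, 0, 0], 2]
    - [[105, -0.5, 0], [0, 0, 0], 2]
    - [[118, -0.5, 0], [0, 0, 0], 2]
    - [[120, -0.5, 0], [0, 0, 0], 2]

```text
time: 24.25
tool_pos: [599.5, 140.3, 213.4]
orientation: [0.726, 0.688, -0.0, 0.0]
wrist_force: [-1.6, -3.9, 5.9]
finger_gap: 8.1
grasp_force: 60.8
```

>>> apply_moves:
  moves:
    - [[3, 0, 0], [0, 0, 0], 2]
    - [[6, 0, 0], [0, 0, 0], 2]
    - [[9, 0, 0], [0, 0, 0], 2]
    - [[12, 0, 0], [0, 0, 0], 2]
    - [[12, 0, 0], [0, 0, 0], 2]

```text
time: 24.88
tool_pos: [600.3, 151.5, 213.4]
orientation: [0.726, 0.687, 0.0, 0.0]
wrist_force: [-0.7, -3.7, 5.1]
finger_gap: 8.0
grasp_force: 60.7
```

>>> apply_moves:
  moves:
    - [[3, 0, 0], [0, 0, 0], 2]
    - [[6, 0, 0], [0, 0, 0], 2]
    - [[8, 0, 0], [0, 0, 0], 2]
    - [[8, 0, 0], [0, 0, 0], 2]

```text
time: 25.38
tool_pos: [600.7, 159.4, 213.5]
orientation: [0.726, 0.687, 0.0, 0.0]
wrist_force: [-0.5, -3.3, 4.4]
finger_gap: 8.3
grasp_force: 60.7
```

Run:
```python
from h import *
plan((592.5,20,214,86.8))
im2=grab('side','s8.png');im=grab('scene','t8.png')
b=cv2.resize(im2[130:230,180:300],None,fx=4,fy=4,interpolation=3); a=cv2.resize(im[170:270,250:350],None,fx=4,fy=4,interpolation=3)
cv2.imwrite('pics/v8.png',np.hstack([a,b])[:,:800,::-1])
```

```text
t 25.38 pos [600.749 159.432 213.454] psi 86.8 F [-0.507 -3.26   4.443] gap 8.3 q6 [0.2   0.255]
[-139.7   -0.6   -0.5] [0.    0.    0.001]
```

View pics/v8.png

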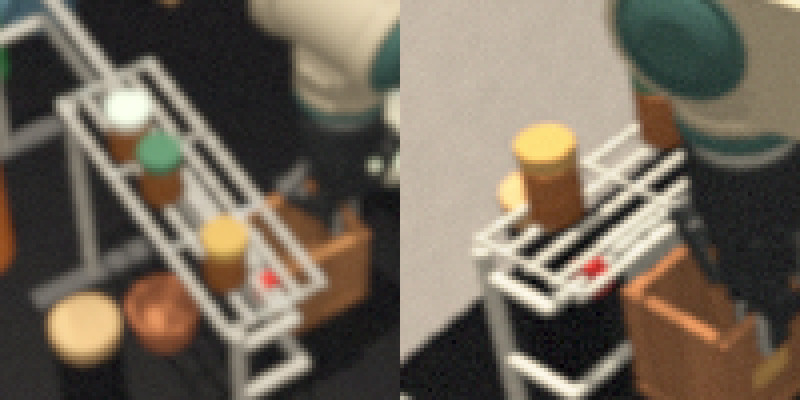

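The box is near the ring, red at (595,268) in the side half, so I'll creep on until there is contact.

>>> apply_moves:
  moves:
    - [[2, 0, 0], [0, 0, 0], 2]
    - [[4, 0, 0], [0, 0, 0], 2]
    - [[6, 0, 0], [0, 0, 0], 2]
    - [[6, 0, 0], [0, 0, 0], 2]

```text
time: 25.98
tool_pos: [601.1, 165.4, 213.5]
orientation: [0.726, 0.687, 0.0, 0.0]
wrist_force: [0.4, -4.0, 4.8]
finger_gap: 8.1
grasp_force: 60.8
```

Run:
```python
from h import *
plan()
# ring estimate: face via red blob, both cams, biased check
for n in('s8','t8'):
    im=cv2.imread(f'pics/{n}.png').astype(int); m=(im[:,:,2]>150)&(im[:,:,1]<90)&(im[:,:,0]<90); m[:, :200]=0; m[:, 340:]=0
    w=np.argwhere(m); w=w[(w[:,0]>150)&(w[:,0]<270)]; print(n,w.mean(0),len(w),w.min(0),w.max(0))
```

```text
t 25.98 pos [601.102 165.356 213.465] psi 86.8 F [ 0.363 -3.953  4.805] gap 8.1 q6 [0.209 0.265]
s8 [196.727 228.273] 11 [195 226] [198 230]
t8 [206.947 234.066] 318 [151 200] [247 318]
```

>>> apply_moves:
  moves:
    - [[2, 0, 0], [0, 0, 0], 2]
    - [[3, 0, 0], [0, 0, 0], 2]
    - [[4, 0, 0], [0, 0, 0], 2]
    - [[5, 0, 0], [0, 0, 0], 2]

```text
time: 26.48
tool_pos: [601.4, 170.2, 213.5]
orientation: [0.726, 0.687, -0.0, 0.0]
wrist_force: [0.1, -4.3, 4.9]
finger_gap: 8.0
grasp_force: 60.9
```

>>> apply_moves:
  moves:
    - [[1, 0, 0], [0, 0, 0], 2]
    - [[2, 0, 0], [0, 0, 0], 2]
    - [[3, 0, 0], [0, 0, 0], 2]
    - [[4, 0, 0], [0, 0, 0], 2]

```text
time: 26.98
tool_pos: [601.3, 172.7, 213.3]
orientation: [0.727, 0.686, -0.002, 0.001]
wrist_force: [-4.1, -11.6, 6.1]
finger_gap: 8.3
grasp_force: 64.8
```

>>> apply_moves:
  moves:
    - [[-1, 0, 0], [0, 0, 0], 2]
    - [[-1, 0, 0], [0, 0, 0], 25]
    - [[-1, 0, 0], [0, 0, 0], 25]
    - [[-1, 0, 0], [0, 0, 0], 25]
    - [[-1, 0, -15], [0, 0, 0], 25]
    - [[-1, 0, -35], [0, 0, 0], 25]
    - [[-1, 0, -65], [0, 0, 0], 25]
    - [[-1, -10, -95], [0, 0, 0], 25]

```text
time: 27.98
tool_pos: [591.4, 174.0, 310.1]
orientation: [0.726, 0.687, 0.0, 0.0]
wrist_force: [-0.2, 0.0, 0.4]
finger_gap: 24.8
grasp_force: 0.0
```

Run:
```python
from h import *
plan((500,0,330,90),(415,-340,330,110))
im2=grab('side','s9.png');im=grab('scene','t9.png')
b=cv2.resize(im2[130:230,180:300],None,fx=3.3,fy=3.3,interpolation=3); a=cv2.resize(im[110:250,220:360],None,fx=2.36,fy=2.36,interpolation=3)[:330]
cv2.imwrite('pics/v9.png',np.hstack([a,b])[:,:800,::-1])
for cam in ('scene','side'):
  for d in robot.find_in('box_a',cam): print(cam,np.round(d['box']),round(d['conf'],2))
```

```text
t 27.98 pos [591.442 173.97  310.106] psi 86.9 F [-0.172  0.011  0.352] gap 24.8 q6 [0.226 0.281]
[-178.7  -81.7  -20. ] [ 0.001 -0.    -0.055]
[-522.9 -148.   -20.1] [ 0.001 -0.    -0.404]
scene [326. 237.  26.  39.] 0.86
scene [292. 155.  32.  32.] 0.57
scene [381. 272.  24.  42.] 0.27
side [257. 211.  47.  62.] 0.76
side [394. 176.  37.  37.] 0.57
```

View pics/v9.png

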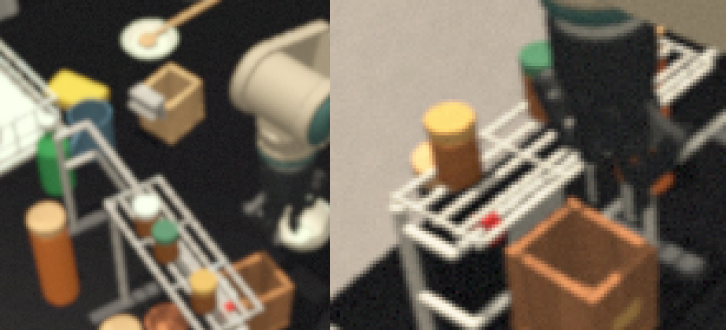

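The brown box hangs by its hook beside the ring, and the pale box is still on the counter. Now for the pale box.

>>> apply_moves:
  moves:
    - [[-30, -15, -5], [0, 0, 0], 85]
    - [[-85, -35, -15], [0, 0, 0], 85]
    - [[-145, -55, -20], [0, 0, -0.06], 85]
    - [[-205, -75, -20], [0, 0, -0.12], 85]
    - [[-265, -93, -20], [0, 0, -0.19], 85]
    - [[-325, -110, -20], [0, 0, -0.26], 85]
    - [[-385, -122, -20], [0, 0, -0.33], 85]
    - [[-440, -130, -20], [0, 0, -0.4], 85]

```text
time: 29.18
tool_pos: [436.4, -260.1, 327.0]
orientation: [0.574, 0.819, 0.0, -0.001]
wrist_force: [1.4, -0.3, 0.4]
finger_gap: 85.3
grasp_force: 0.0
```

>>> apply_moves:
  moves:
    - [[-30, -10, 0], [0, 0, 0], 85]
    - [[-60, 10, 0], [0, 0, 0], 85]
    - [[-70, 15, 0], [0, 0, 0], 85]
    - [[-70, 15, 0], [0, 0, 0], 85]
    - [[-70, 15, 0], [0, 0, 0], 85]
    - [[-70, 15, 0], [0, 0, 0], 85]

```text
time: 29.92
tool_pos: [475.1, -318.5, 328.9]
orientation: [0.575, 0.818, -0.0, 0.0]
wrist_force: [-0.1, 0.9, 1.0]
finger_gap: 85.0
grasp_force: 0.0
```

Run:
```python
from h import *
plan((430,-350,330,110))
import pickle
c=robot.get_calibration('wrist');im=grab('wrist','w10.png'); pickle.dump(c,open('w10.pkl','wb'))
for d in robot.masks_of('box_a','wrist'): print(np.round(d['box']),d['conf'])
```

```text
t 29.93 pos [ 475.079 -318.474  328.872] psi 109.8 F [-0.059  0.947  0.96 ] gap 85.0 q6 [-0.655 -1.001]
[-14.4 -53.1  -1.1] [ 0.     0.001 -0.003]
[298. 201. 109.  83.] 0.92
```

View pics/w10.png

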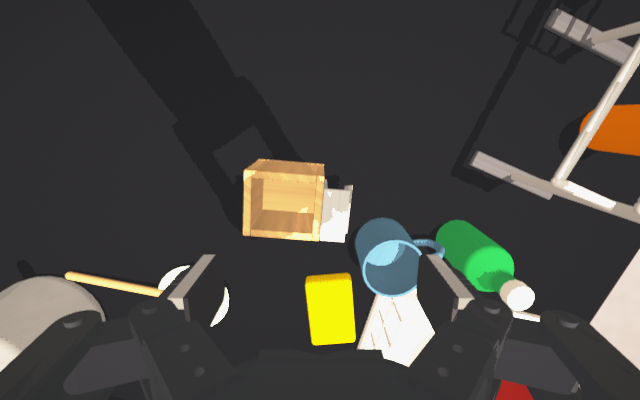

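Pale box: rim corners at about (243,170), (324,176), (320,241), (244,235), with the hook plate at (336,212). The mug and sponge stand clear of it.

Run:
```python
from h import *
import pickle; c=pickle.load(open('w10.pkl','rb'))
obs=[(c,p,uv) for p,uv in zip([(-46,40,95),(46,40,95),(46,-40,95),(-46,-40,95),(74,30,114),(74,-30,114)],[(243,170),(324,176),(320,241),(244,235),(351,187),(345,242)])]
b,e=fit(obs,[440,-360,.35]); print(b,e.tolist(),'grip',W(b,(-41.5,0,95)))
psi=90+np.degrees(b[2]); g=W(b,(-41.5,0,95))
plan((g[0],g[1],200,psi),(g[0],g[1],78,psi))
pickle.dump(b,open('pale.pkl','wb'))
```

```text
[ 4.46784264e+02 -3.67930516e+02  2.78248887e-01] [[0.8, -0.1], [0.7, -0.6], [-0.0, -0.2], [-0.6, 0.9], [-1.1, 2.2], [0.0, -1.6]] grip [ 406.88044177 -379.32941705   95.        ]
t 30.02 pos [ 475.138 -318.641  328.823] psi 109.8 F [-0.531  0.121  0.044] gap 85.1 q6 [-0.655 -1.001]
[-33.9 -84.8 128.8] [0.    0.001 0.067]
[-33.8 -84.9 250.8] [0.    0.001 0.067]
```

>>> apply_moves:
  moves:
    - [[-15, -35, 30], [0, 0, 0.03], 85]
    - [[-30, -75, 80], [0, 0, 0.067], 85]
    - [[-34, -85, 129], [0, 0, 0.067], 85]
    - [[-34, -85, 129], [0, 0, 0.067], 85]
    - [[-34, -85, 129], [0, 0, 0.067], 85]

```text
time: 30.65
tool_pos: [407.9, -380.0, 202.1]
orientation: [0.602, 0.798, -0.0, 0.002]
wrist_force: [-0.2, 1.3, 0.4]
finger_gap: 84.9
grasp_force: 0.0
```

Run:
```python
from h import *
import pickle
b=pickle.load(open('pale.pkl','rb'))
c=robot.get_calibration('wrist');im=grab('wrist','w11.png')
g=W(b,(-41.5,0,95)); plan((g[0],g[1],78,90+np.degrees(b[2])))
print([np.round(proj(c,W(b,p))) for p in [(-46,40,95),(46,40,95),(46,-40,95),(-46,-40,95)]])
for d in robot.masks_of('box_a','wrist')[:1]:
    m=d['pixels']; print(np.round(d['box']),d['conf'])
g=cv2.cvtColor(im,cv2.COLOR_RGB2HSV); m=((g[:,:,1]>60)&(g[:,:,2]>60)&(g[:,:,0]<25)).astype(np.uint8)
n,l,s,_=cv2.connectedComponentsWithStats(m); i=1+np.argmax(s[1:,4]); print(s[i])
k=cv2.approxPolyDP(cv2.convexHull(np.argwhere(l==i)[:,::-1].astype(np.int32)),6,True); print(k[:,0].tolist())
```

```text
t 30.7 pos [ 408.245 -380.13   202.727] psi 106.0 F [-0.237 -0.96   0.361] gap 85.2 q6 [-0.816 -1.095]
[  1.7  -1.4 124.7] [0.002 0.004 0.001]
[array([313., 151.]), array([439., 151.]), array([429., 252.]), array([313., 252.])]
[401. 198. 176. 115.] 0.96
[  311   140   127   114 11988]
[[437, 152], [425, 253], [311, 250], [314, 140], [407, 141]]
```

>>> apply_moves:
  moves:
    - [[1, -1, 45], [0, 0, 0], 85]
    - [[1, -1, 90], [0, 0, 0], 85]
    - [[1, -1, 115], [0, 0, 0], 85]
    - [[1, -1, 124], [0, 0, 0], 85]
    - [[1, -1, 124], [0, 0, 0], 85]
    - [[1, -1, 124], [0, 0, 0], 40]
    - [[1, -1, 124], [0, 0, 0], 2]
    - [[1, -1, 124], [0, 0, 0], 2]

```text
time: 31.75
tool_pos: [405.8, -379.4, 76.0]
orientation: [0.602, 0.798, -0.0, 0.001]
wrist_force: [-0.2, 0.2, -0.2]
finger_gap: 31.5
grasp_force: 0.0
```

>>> apply_moves:
  moves:
    - [[0, 0, 0], [0, 0, 0], 2]
    - [[0, 0, 0], [0, 0, 0], 2]
    - [[0, 0, 0], [0, 0, 0], 2]
    - [[0, 0, 0], [0, 0, 0], 2]

```text
time: 32.25
tool_pos: [405.7, -379.4, 75.6]
orientation: [0.602, 0.798, -0.0, 0.0]
wrist_force: [0.0, -0.3, 2.8]
finger_gap: 8.4
grasp_force: 59.7
```

Run:
```python
from h import *
plan((500,-133,256,86.8))
```

```text
t 32.25 pos [ 405.652 -379.356   75.621] psi 105.9 F [ 0.01  -0.296  2.835] gap 8.4 q6 [-0.818 -1.096]
[ 210.9  158.4 -180.5] [0.    0.001 0.334]
```

>>> apply_moves:
  moves:
    - [[0, 0, -20], [0, 0, 0], 2]
    - [[0, 0, -60], [0, 0, 0], 2]
    - [[0, 0, -105], [0, 0, 0], 2]
    - [[0, 0, -150], [0, 0, 0], 2]
    - [[15, 10, -181], [0, 0, 0], 2]
    - [[55, 40, -181], [0, 0, 0.08], 2]
    - [[100, 75, -181], [0, 0, 0.16], 2]
    - [[145, 108, -181], [0, 0, 0.24], 2]

```text
time: 33.25
tool_pos: [469.8, -208.2, 255.4]
orientation: [0.695, 0.719, -0.0, -0.001]
wrist_force: [1.0, 0.3, -1.8]
finger_gap: 7.8
grasp_force: 59.0
```

>>> apply_moves:
  moves:
    - [[40, 24, 0], [0, 0, 0.05], 2]
    - [[65, 40, 0], [0, 0, 0.094], 2]
    - [[71, 45, 0], [0, 0, 0.094], 2]
    - [[71, 45, 0], [0, 0, 0.094], 2]
    - [[71, 45, 0], [0, 0, 0.094], 2]

```text
time: 33.88
tool_pos: [511.5, -138.3, 256.1]
orientation: [0.727, 0.687, -0.0, -0.0]
wrist_force: [0.3, 0.2, -2.0]
finger_gap: 8.1
grasp_force: 59.0
```

Run:
```python
from h import *
plan((584.7,-136,255,86.8))
```

```text
t 33.88 pos [ 511.45  -138.34   256.095] psi 86.7 F [ 0.283  0.237 -1.965] gap 8.1 q6 [-0.334 -0.277]
[ 6.5 73.   1.1] [-0.001  0.    -0.001]
```

>>> apply_moves:
  moves:
    - [[2, 15, 0], [0, 0, 0], 2]
    - [[5, 35, 0], [0, 0, 0], 2]
    - [[6, 55, 0], [0, 0, 0], 2]
    - [[6, 68, 0], [0, 0, 0], 2]
    - [[6, 73, 0], [0, 0, 0], 2]
    - [[6, 73, 0], [0, 0, 0], 2]
    - [[6, 73, 0], [0, 0, 0], 2]

```text
time: 34.75
tool_pos: [584.7, -135.7, 256.5]
orientation: [0.727, 0.687, -0.0, 0.0]
wrist_force: [0.0, 0.1, -2.6]
finger_gap: 8.3
grasp_force: 59.1
```

Run:
```python
from h import *
plan((584.8,-136,215,86.8))
c=robot.get_calibration('wrist');grab('wrist','w12.png');g=cv2.imread('pics/w12.png',0).astype(float)
for v in (115,145,160):
    w=np.where(g[v,545:620]>120)[0]+545; m=(w[0]+w[-1])/2; p=at_z(c,m,v,245); print(v,w[0],w[-1],p, 'rail x at y=-142:',p[0]-.0565*(p[1]+142))
```

```text
t 34.75 pos [ 584.71  -135.731  256.494] psi 86.8 F [ 0.044  0.061 -2.629] gap 8.3 q6 [-0.29  -0.233]
[-0.3  0.1 41.5] [ 0.  0. -0.]
115 554 578 [693.038 -74.878 245.   ] rail x at y=-142: 689.2454388798657
145 548 571 [692.035 -87.454 245.   ] rail x at y=-142: 688.9533866172222
160 546 569 [692.066 -94.004 245.   ] rail x at y=-142: 689.3543402064811
```

>>> apply_moves:
  moves:
    - [[0, 0, 10], [0, 0, 0], 2]
    - [[0, 0, 20], [0, 0, 0], 2]
    - [[0, 0, 30], [0, 0, 0], 2]
    - [[0, 0, 36], [0, 0, 0], 2]
    - [[0, 0, 40], [0, 0, 0], 2]
    - [[0, 0, 42], [0, 0, 0], 2]
    - [[0, 0, 43], [0, 0, 0], 2]
    - [[0, 0, 43], [0, 0, 0], 2]

```text
time: 35.8
tool_pos: [585.2, -135.5, 213.6]
orientation: [0.727, 0.687, 0.0, 0.0]
wrist_force: [-0.1, 0.7, -1.1]
finger_gap: 7.9
grasp_force: 59.1
```

>>> apply_moves:
  moves:
    - [[0, 0, 1], [0, 0, 0], 2]
    - [[0, 0, 2], [0, 0, 0], 2]
    - [[0, 0, 2], [0, 0, 0], 2]

```text
time: 36.17
tool_pos: [585.6, -135.5, 212.5]
orientation: [0.727, 0.687, 0.001, 0.001]
wrist_force: [-1.1, -0.3, 4.1]
finger_gap: 8.2
grasp_force: 59.9
```

>>> apply_moves:
  moves:
    - [[8, 0, -1], [0, 0, 0], 2]
    - [[28, 0, -1], [0, 0, 0], 2]
    - [[60, 0, -1], [0, 0, 0], 2]
    - [[95, 0, -1], [0, 0, 0], 2]
    - [[130, 0, -1], [0, 0, 0], 2]
    - [[165, 0, -1], [0, 0, 0], 2]
    - [[185, 0, -1], [0, 0, 0], 2]
    - [[190, 0, -1], [0, 0, 0], 2]

```text
time: 37.17
tool_pos: [595.7, 55.2, 212.6]
orientation: [0.726, 0.688, -0.0, 0.0]
wrist_force: [-0.8, -3.9, 5.2]
finger_gap: 7.9
grasp_force: 60.2
```

>>> apply_moves:
  moves:
    - [[5, 0, 0], [0, 0, 0], 2]
    - [[12, 0, 0], [0, 0, 0], 2]
    - [[18, 0, 0], [0, 0, 0], 2]
    - [[21, 0, 0], [0, 0, 0], 2]
    - [[23, 0, 0], [0, 0, 0], 2]
    - [[25, 0, 0], [0, 0, 0], 2]
    - [[27, 0, 0], [0, 0, 0], 2]
    - [[29, 0, 0], [0, 0, 0], 2]

```text
time: 38.17
tool_pos: [597.6, 82.1, 212.6]
orientation: [0.727, 0.686, -0.0, 0.0]
wrist_force: [-0.0, -4.5, 5.8]
finger_gap: 8.0
grasp_force: 60.2
```

Run:
```python
from h import *
plan()
```

```text
t 38.17 pos [597.593  82.133 212.568] psi 86.7 F [-0.025 -4.479  5.816] gap 8.0 q6 [0.076 0.133]
```

>>> apply_moves:
  moves:
    - [[2, 0, 0], [0, 0, 0], 2]
    - [[4, 0, 0], [0, 0, 0], 2]
    - [[6, 0, 0], [0, 0, 0], 2]
    - [[8, 0, 0], [0, 0, 0], 2]

```text
time: 38.67
tool_pos: [598.1, 90.1, 212.6]
orientation: [0.727, 0.686, -0.0, 0.001]
wrist_force: [-0.8, -4.2, 6.0]
finger_gap: 8.1
grasp_force: 60.2
```

>>> apply_moves:
  moves:
    - [[1, 0, 0], [0, 0, 0], 2]
    - [[2, 0, 0], [0, 0, 0], 2]
    - [[3, 0, 0], [0, 0, 0], 2]
    - [[3, 0, 0], [0, 0, 0], 2]

```text
time: 39.17
tool_pos: [597.9, 91.3, 212.9]
orientation: [0.728, 0.686, -0.001, 0.001]
wrist_force: [-3.1, -12.3, 7.3]
finger_gap: 8.3
grasp_force: 60.5
```

>>> apply_moves:
  moves:
    - [[0, 0, 0], [0, 0, 0], 2]
    - [[0, 0, 0], [0, 0, 0], 25]
    - [[0, 0, 0], [0, 0, 0], 25]
    - [[0, 0, 0], [0, 0, 0], 25]
    - [[0, 0, -15], [0, 0, 0], 25]
    - [[0, 0, -35], [0, 0, 0], 25]
    - [[0, 0, -65], [0, 0, 0], 25]
    - [[0, -15, -95], [0, 0, 0], 25]

```text
time: 40.17
tool_pos: [583.0, 95.1, 308.9]
orientation: [0.727, 0.687, 0.0, 0.0]
wrist_force: [-0.2, -0.5, 0.1]
finger_gap: 24.7
grasp_force: 0.0
```

>>> apply_moves:
  moves:
    - [[0, -50, -20], [0, 0, 0], 25]
    - [[0, -110, -20], [0, 0, 0], 25]
    - [[0, -150, -20], [0, 0, 0], 25]
    - [[0, -150, -20], [0, 0, 0], 25]
    - [[0, -150, -20], [0, 0, 0], 25]

```text
time: 40.8
tool_pos: [433.6, 103.5, 328.2]
orientation: [0.726, 0.687, 0.001, 0.001]
wrist_force: [-1.0, 0.1, -0.4]
finger_gap: 25.1
grasp_force: 0.0
```

Run:
```python
from h import *
plan()
w=grab('wrist','w13.png');im2=grab('side','s13.png')
b=cv2.resize(im2[130:260,180:320],None,fx=3.08,fy=3.08,interpolation=3)[:400]
a=cv2.resize(grab('scene')[120:320,220:460],None,fx=1.5,fy=2,interpolation=3)[:400]
cv2.imwrite('pics/v13.png',np.hstack([b,a])[:,:800,::-1])
```

```text
t 40.8 pos [433.605 103.465 328.207] psi 86.8 F [-1.014  0.063 -0.416] gap 25.1 q6 [0.151 0.207]
```

View pics/v13.png

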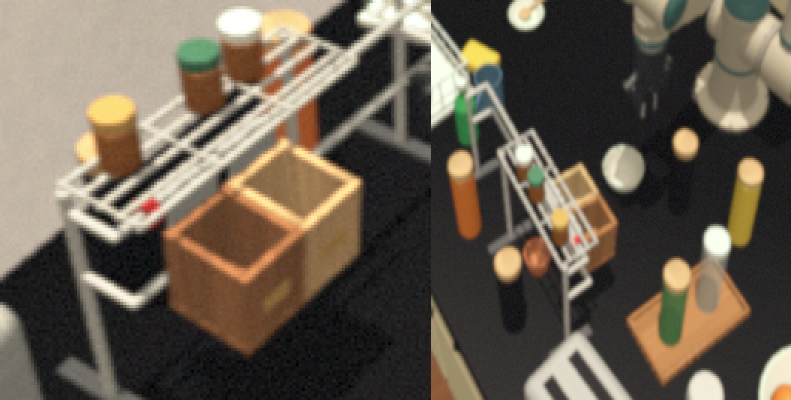

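The final view shows both boxes hanging in a closed row beside the red ring at (150,205), and both jars upright on the tray at (672,305) and (712,270). No third box is on the counter, so I'll hand in.

```bash
python3 -c "
from h import *
print(robot.finish_job())"
```

```text
the job is handed in; nothing more can be done
None
```

I handed the job in at about 41 s on the robot's clock; no verdict came back. Both jars stand upright on the tray, and the two boxes present (brown, then pale) hang in a closed row: I felt the brown one meet the stop ring and the pale one meet the brown.

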